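# Load a coffee capsule and snap the machine's hood shut

### The job

Load the coffee machine: lift its spring hood by the tongue past its snap point so that it springs fully open and stays, set the copper-lidded capsule gently down in the well and let go of it. Then tip the hood back over its snap point with shut fingertips, do not grip it, and press it down by feel until the capsule comes up hard on its seat: hold a firm push of about 15 N there for a moment, never more than 25 N, and let go. Leave the mug, the black-lidded capsule and the teaspoon where they are.

Things in the scene. Friction and masses are not known exactly. Their poses are not given: they have to be found in the camera images.
- machine: Small grey capsule coffee machine, fixed to the worktop; 192 mm deep, 124 wide, 209 high, hood shut. Origin on the worktop under the brew head; x from its front (tongue side) to its back, z up. Drip tray below (grate 19 mm high), column behind (x +45 to +111 mm, 186 high), head over the tray (x -60 to +64 mm, flat deck 165 mm high, with a raised steel collar round the capsule well).
- hood (a joint): Spring hood over the well, hinged at the back. 0 = level, hard stop; 1.80 rad = open stop, past upright. Bistable: snaps over at about 0.27 rad; above, it springs open in under 1 s. At the tongue, lifting needs 10 N, pressing shut up to 13 N. It meets a fresh capsule at about 0.22 rad, then takes 4 to 9 N to drive it, and comes up hard anywhere from 0 to 0.17 rad; there it stays when let go.
- hood_tongue (a point): Middle of the black tongue jutting 40 mm from the hood's front, to lift or press: 34 mm wide (machine y), 12 thick, ending 15 mm beyond this point; free space beside and below it. Turns with the hood: 136 mm from the hinge along the hood, 14 mm above it; 200 mm high when shut. Frame: x from tongue to hinge, z square to the hood's outer face, which lies 6 to 8 mm beyond this point (hood 100 mm wide).
- hood_hinge (a point): Middle of the hood's hinge line (along machine y), 186 mm above the worktop, fixed to the machine; frame parallel to the machine's.
- well (a point): Middle of the well's mouth = top of the steel collar, 179 mm above the worktop; frame as the machine's. Collar 45.6 mm across outside, 41 inside, 14 mm above the deck. A capsule let down rests on a tight seal (18 N) with its foot 15 mm below this point; the hood drives it on to the adjustable seat hidden below, set anywhere 18 to 27 mm below this point.
- capsule: The capsule to load: refillable steel coffee capsule with a knurled copper-orange lid, standing upright, 60 g. Origin at the middle of its foot, z up. Body 38 mm across with a chamfered foot, 27 mm high; lid above it 50 mm across, 13 mm high (27 to 40 mm above the foot).
- spare_capsule: A like capsule with a BLACK lid; leave it alone. Origin at the middle of its foot.
- mug: White mug, 89 mm across, 98 mm high, standing on the drip tray under the spout; leave it there. Origin at its underside.
- teaspoon: Steel teaspoon, 130 mm long, lying on the worktop; leave it alone.
- tap: Fixed gooseneck tap at the sink on the left, 487 mm high, its spout reaching over the sink to the left; the arm must keep clear of it when it leaves its start. Origin at its foot, 50 mm below the worktop.
Things that resemble listed ones, but are neither listed nor needed, are in the scene too. What is shaped like the capsule but yellow is not meant.

How it is judged:
By the outcome, as a careful person would: the job done as asked, in the order asked, and still so for the second after the job is handed in, with the robot touching nothing.
It also fails if it takes over 72 s, if anything falls off the work surface, if the arm or the gripper's body presses on something with over 40 N, if the wrist force passes 120 N, or if a joint passes its speed limit or range.

### The arm

A 6-joint arm with a two-finger parallel gripper is mounted at the origin on the work surface; the furniture and walls round the work are solid. World frame = base frame: x ahead of the robot, y to its left, z up, the work surface at z = 0. Lengths are in mm, angles in rad, forces in N, time in s.
With the tool pointing down it reaches from about 400 to 825 mm from the base axis. Payload 7 kg.
Tool frame: the origin (TCP) lies midway between the tips of the shut fingers; the grasp point (between the pads) lies 19 mm behind it; z points along the fingers, y is the direction in which the jaws open and shut (so a half turn about z gives the same grasp; the last joint's range is limited). The gripper opens to 88 mm and grips with 3 to 60 N. Pads are 19 mm wide; open, the fingers measure 130 mm over their backs; the gripper's body (78 mm by 193 mm) begins 47 mm behind the grasp point.
Start: joints at [1.577, 0.359, 0.012, 0, -1.224, -0.288], TCP at [187.717, 648.35, 226.561] pointing down, gripper open.
Joint ranges: [-3.07, 3.07], [-1.43, 2.12], [-1.02, 1.25], [-3.03, 1.67], [-3.05, -0], [-3.03, 3.03]. Speed limits (rad/s): [2.39, 2.39, 3.01, 3.14, 3.14, 3.14].

### API

Orientations are given as a rotation vector (axis times angle).
In Python, from cell import get_state, camera, hand_in, find_in gives the robot as it stands.
- The arm moves only by the shell command python3 -m jog 'ROWS' [OPENING]. ROWS is JSON, a list of rows, each a list of 4 numbers: the shift along the tool's x, y, z in m, then the turn about the tool's z in rad. In form: [[tx, ty, tz, roll], ...]. A call has 1 to 20 rows; each row shifts and turns the commanded pose from where the row before left it, along the tool's axes as they then stand; what a row does not reach is not made up. A row lasts 1/12 s, in which the tool goes at most 41.7 mm and 7.16 degrees, less where a joint would pass 70% of its speed; a pose out of reach is approached as far as the arm can. A call is refused whole if a number of a shift passes 0.0417 or a number of a turn 0.125, either way. A call with a gripper value outside its range is refused whole. OPENING is the opening in per cent of the stroke, from 0 (shut) to 100 (fully open), set as the call begins (- or left out, the last holds). The fingers move at their own pace and stop on an object; the grip force is fixed at half the most. Time passes only in rows, so rows that do not move let the fingers close. It gives the time, the measured TCP pose, the force and the opening at its end, in the units of the state.
- get_state(): the state, without advancing time (a new reading comes with each control period).
- camera(name): name is "scene" or "top"; returns a dict with "color" (400x640x3 uint8, red, green, blue), "K" (3x3 intrinsics, pixels), "R" (3x3) and "t" (3): a world point X has camera coordinates R X + t. Camera axes: x right, y down, z forward; pixel columns grow to the right and rows downward; lengths in mm; the calibration is good to about 2 mm. A picture is of the moment at which its call begins. There is no depth.
- hand_in(): hands the job in, once; it reports no verdict.
Trained networks look in a picture, given as the dict that the camera call returned (one of the last four; its "shot" number tells which), for a name from the list of things; names that differ only in an ending like _2 or _b are one class to them, and where a whole thing is asked for, a point or a joint stands for the part that bears it (a point fixed in the world has none). Each returns a list of dicts, best first, with "confidence" (0 to 1); they miss things now and then, are a little off and sometimes report something else, mostly with a low value. They report only what shows in the picture. A call takes as long as a camera call. They do not tell look-alikes from the thing itself.
- find_in(picture, query): "location" ([x, y, z] in mm, in the coordinates of the camera as it stood for that picture, good to about 4 mm: the middle of the surface that is visible of it).
The state is a dict: "clock": time; "q": joint angles; "joint_vel": joint speeds; "tau": joint torques, N m; "eef_pos": TCP position; "tcp_rot": TCP orientation; "force": force on the tool from outside, world axes, zero at the start; "torque": the same for the moment, N m; "opening": finger opening in mm.
Only numpy, scipy, OpenCV 4.12 (cv2) and the standard library are available. Lean on these libraries where they do the work, as an engineer would, in place of code of your own. Each camera call takes 0.05 s, during which the arm holds its last target.

## Working session

There is one attempt and no reset: what is moved stays moved. The work goes in short steps, Python scripts to look and compute and a shell command to move; the robot and the scene stay as the last step left them, time stands still between calls to the robot, and variables do not carry over. Pictures are saved under pics/ and viewed, and the job is handed in when it is done.

```bash
ls -la; mkdir -p pics; python3 - <<'E'
from cell import get_state,camera,find_in
import cv2,numpy as np
s=get_state();print({k:np.round(v,3).tolist() for k,v in s.items()})
for n in("scene","top"):
    p=camera(n);cv2.imwrite(f"pics/{n}0.png",p["color"][:,:,::-1])
    print(n,p["K"],p["R"],p["t"])
    for q in("machine","hood","hood_tongue","capsule","spare_capsule","mug","teaspoon","tap"):
        try:
            for d in find_in(p,q)[:4]:
                X=np.array(p["R"]).T@(np.array(d["location"])-np.array(p["t"]))
                uv=np.array(p["K"])@np.array(d["location"]);uv=uv[:2]/uv[2]
                print(q,X.round(),uv.round(),round(d["confidence"],2))
        except Exception as e: print(q,e)
E
```

```text
total 12
drwxr-xr-x  3 agent agent 4096 Dec  6 05:32 .
drwxr-xr-x 23 root  root  4096 Dec  6 05:32 ..
drwxr-xr-x  2 agent agent 4096 Dec  6 05:32 pics
{'clock': 0.0, 'q': [1.577, 0.359, 0.011, -0.0, -1.224, -0.288], 'joint_vel': [-0.001, 0.0, 0.001, -0.002, -0.002, -0.0], 'tau': [0.0, -58.272, 29.305, 6.997, 0.007, -0.0], 'eef_pos': [187.587, 647.897, 225.606], 'tcp_rot': [3.109, -0.441, -0.0], 'force': [-0.057, 0.077, -0.023], 'torque': [0.016, 0.004, -0.001], 'opening': 87.52}
scene [[505.93641879   0.         315.39190733]
 [  0.         505.93641879 204.51843636]
 [  0.           0.           1.        ]] [[-0.47941365 -0.87730969  0.02214188]
 [-0.49446888  0.24919066 -0.83270916]
 [ 0.72502626 -0.4101606  -0.55326774]] [ 228.29566638  308.97456532 1263.48647002]
machine [520. -67. 146.] [328. 177.] 0.91
machine [507. -85. 207.] [336. 160.] 0.37
hood [507. -85. 207.] [336. 160.] 0.6
hood_tongue [511. -86. 205.] [336. 160.] 0.73
hood_tongue [521. -63. 143.] [327. 178.] 0.41
capsule [263. 297.  43.] [255. 288.] 0.91
capsule [356. 277.  42.] [248. 266.] 0.73
capsule [447. 297.  35.
[... 217 characters left out ...]
         313.4680888 ]
 [  0.         473.74291881 199.69924936]
 [  0.           0.           1.        ]] [[ 3.92536213e-03 -9.99991986e-01 -7.87526570e-04]
 [-9.95297045e-01 -3.83070402e-03 -9.67942048e-02]
 [ 9.67904122e-02  1.16377517e-03 -9.95304105e-01]] [  58.49649103  424.37092812 1614.72574666]
machine [526. -95. 210.] [364. 161.] 0.81
hood [ 509. -102.  208.] [366. 166.] 0.71
hood_tongue [ 510. -108.  210.] [368. 166.] 0.78
capsule [550. 292.  39.] [246. 162.] 0.67
capsule [267. 293.  38.] [245. 245.] 0.61
capsule [453. 296.  41.] [244. 190.] 0.58
capsule [404. 200.  41.] [272. 205.] 0.48
spare_capsule [525. 169.  40.] [282. 170.] 0.61
teaspoon [ 428. -325.    3.] [424. 200.] 0.45
```

View pics/scene0.png

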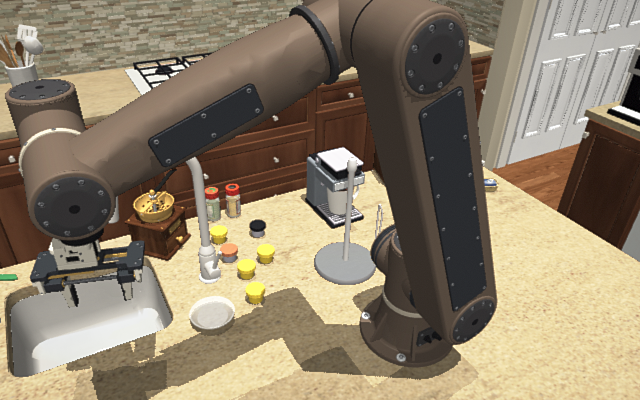

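View pics/top0.png

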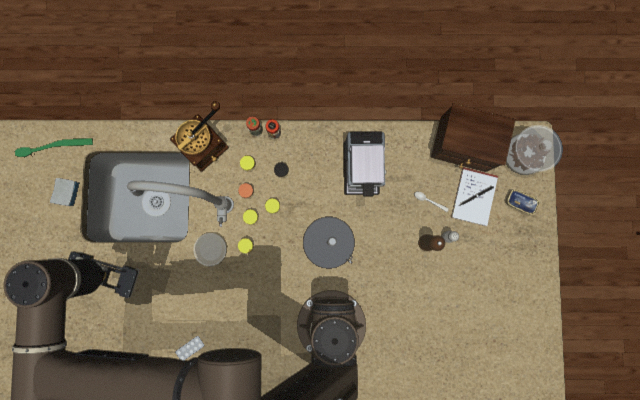

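```bash
python3 - <<'E'
import cv2
a=cv2.imread("pics/scene0.png");b=cv2.imread("pics/top0.png")
cv2.imwrite("pics/sm.png",cv2.resize(a[100:240,260:430],None,fx=4,fy=4,interpolation=cv2.INTER_CUBIC))
cv2.imwrite("pics/tm.png",cv2.resize(b[110:260,220:420],None,fx=4,fy=4,interpolation=cv2.INTER_CUBIC))
cv2.imwrite("pics/sc.png",cv2.resize(a[200:320,200:350],None,fx=4,fy=4,interpolation=cv2.INTER_CUBIC))
E
```

```text
(no output)
```

View pics/sm.png

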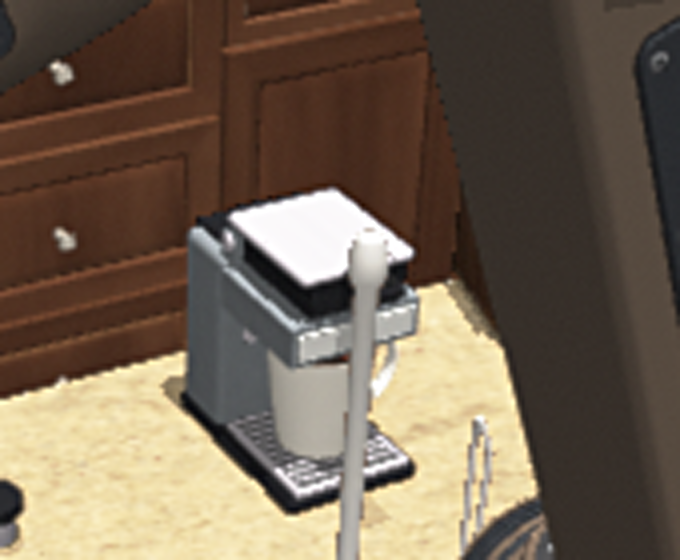

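View pics/tm.png

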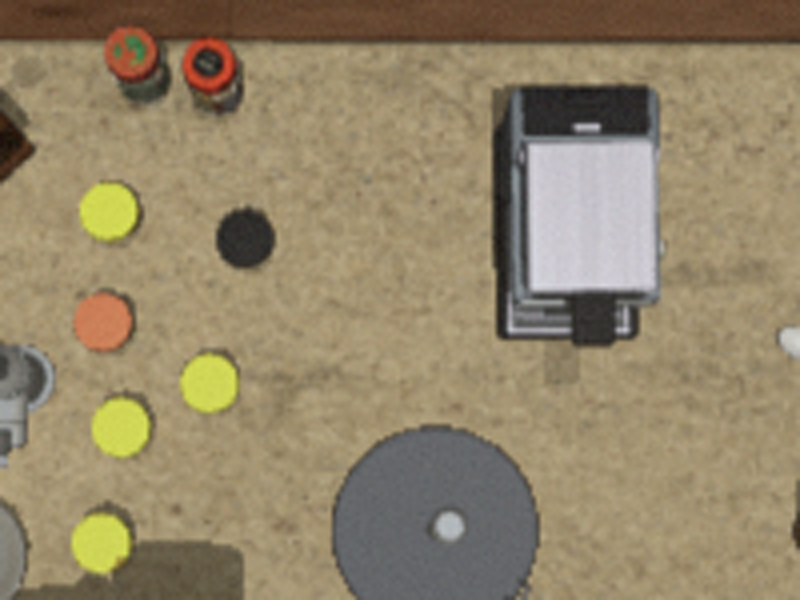

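View pics/sc.png

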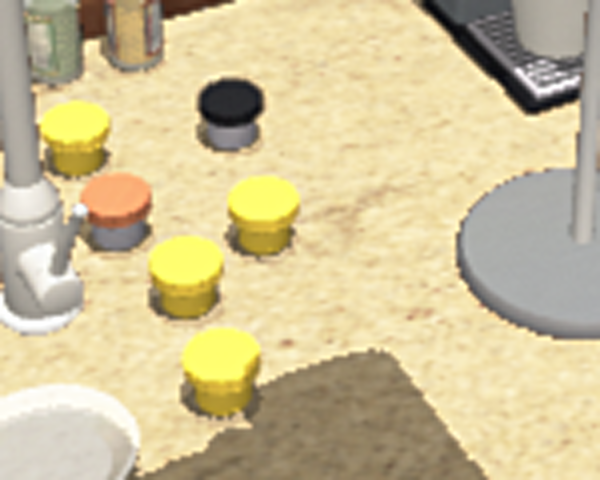

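```bash
cat > h.py <<'E'
import numpy as np,pickle,os
from cell import get_state,camera,find_in
C={}
def load():
    return pickle.load(open('cal.pkl','rb'))
def ray(p,u,v):
    K,R,t=map(np.array,(p["K"],p["R"],p["t"]))
    c=-R.T@t; d=R.T@np.linalg.inv(K)@[u,v,1]; return c,d/np.linalg.norm(d)
def atz(p,u,v,z):
    c,d=ray(p,u,v); return c+d*(z-c[2])/d[2]
def proj(p,X):
    K,R,t=map(np.array,(p["K"],p["R"],p["t"]))
    x=K@(R@np.array(X,float)+t); return x[:2]/x[2]
def tri(p1,uv1,p2,uv2):
    c1,d1=ray(p1,*uv1);c2,d2=ray(p2,*uv2)
    A=np.c_[d1,-d2];s=np.linalg.lstsq(A,c2-c1,rcond=None)[0]
    a=c1+d1*s[0];b=c2+d2*s[1];return (a+b)/2,np.linalg.norm(a-b)
E
python3 - <<'E'
import pickle,numpy as np
from h import *
d={}
for n in("scene","top"):
    p=camera(n);p.pop("color");d[n]=p
pickle.dump(d,open('cal.pkl','wb'))
S,T=d["scene"],d["top"]
print("cams",ray(S,0,0)[0],ray(T,0,0)[0])
f=lambda a,b:(a.round(0).tolist(),round(float(b),1))
tm=lambda u,v:(220+u/4,110+v/4)
sm=lambda u,v:(260+u/4,100+v/4)
sc=lambda u,v:(200+u/4,200+v/4)
print("orange lid",f(*tri(S,sc(117,188),T,tm(104,322))),atz(T,*tm(104,322),40).round())
print("black lid",atz(T,*tm(245,238),40).round())
for y in [(109,211),(210,382),(121,427),(101,543)]: print("yellow",atz(T,*tm(*y),40).round())
print("tap foot",atz(S,*sc(40,310),0).round(), atz(T,222,212,0).round())
print("pole top",f(*tri(S,sm(368,240),T,tm(449,526))),"base ctr",atz(T,*tm(436,527),8).round())
print("tongue end mid",atz(T,*tm(593,344),206).round(),"tongue front edge L/R",atz(T,*tm(572,344),206).round(),atz(T,*tm(614,344),206).round())
for c in [(527,138),(658,140),(655,293),(527,290)]: print("hoodcorner",atz(T,*tm(*c),207).round(1))
print("column back top",atz(T,*tm(513,88),186).round(1),atz(T,*tm(658,88),186).round(1))
print("spout end etc",atz(T,133,187,450).round(),atz(T,222,203,487).round())
print("TCP px",proj(T,[187,648,226]),proj(S,[187,648,226]))
E
```

```text
cams [-653.83451065  641.52479414  951.27736461] [ 265.85554015   58.2424839  1648.26587839]
orange lid ([454.0, 292.0, 43.0], 4.1) [453. 291.  40.]
black lid [526. 171.  40.]
yellow [549. 288.  40.]
yellow [402. 200.  40.]
yellow [363. 275.  40.]
yellow [265. 290.  40.]
tap foot [403. 373.   0.] [382. 379.   0.]
pole top ([279.0, 9.0, 343.0], 3.9) base ctr [280.   6.   8.]
tongue end mid [ 418. -108.  206.] tongue front edge L/R [418. -92. 206.] [ 418. -124.  206.]
hoodcorner [577.9 -57.7 207. ]
hoodcorner [ 576.7 -159.   207. ]
hoodcorner [ 457.5 -155.4  207. ]
hoodcorner [459.5 -57.3 207. ]
column back top [622.4 -48.6 186. ] [ 622.8 -162.6  186. ]
spout end etc [413. 520. 450.] [370. 285. 487.]
TCP px [115.39971521 271.63390506] [102.20366692 299.75608451]
```

```bash
python3 - <<'E'
from h import *
import cv2
d=load();S,T=d["scene"],d["top"]
f=lambda a,b:(a.round(0).tolist(),round(float(b),1))
print("cap",f(*tri(S,(42,90),T,(25,283))))
print("elbow",f(*tri(S,(435,60),T,(230,365))))
print("shoulder",f(*tri(S,(335,45),T,(180,380))))
for z in(300,350,400,450): print(z, atz(S,72,207,z).round(), proj(T,atz(S,72,207,z)).round())
for z in(600,700,800,900): print(z, atz(S,436,58,z).round(), proj(T,atz(S,436,58,z)).round())
for z in(100,150,): print(z, atz(S,475,315,z).round(), proj(T,atz(S,475,315,z)).round())
a=cv2.imread("pics/top0.png")[230:400,0:380];cv2.imwrite("pics/ta.png",cv2.resize(a,None,fx=2,fy=2))
E
```

```text
cap ([187.0, 649.0, 663.0], 4.1)
elbow ([-16.0, 162.0, 707.0], 154.1)
shoulder ([1.0, 280.0, 739.0], 60.7)
300 [439. 657. 300.] [106. 184.]
350 [355. 655. 350.] [ 97. 212.]
400 [271. 654. 400.] [ 87. 243.]
450 [187. 653. 450.] [ 76. 276.]
600 [ 209. -150.  600.] [409. 272.]
700 [-36.  75. 700.] [304. 403.]
800 [-282.  301.  800.] [168. 575.]
900 [-528.  526.  900.] [-20. 810.]
100 [-109.  -98.  100.] [363. 365.]
150 [-141.  -55.  150.] [350. 379.]
```

View pics/ta.png

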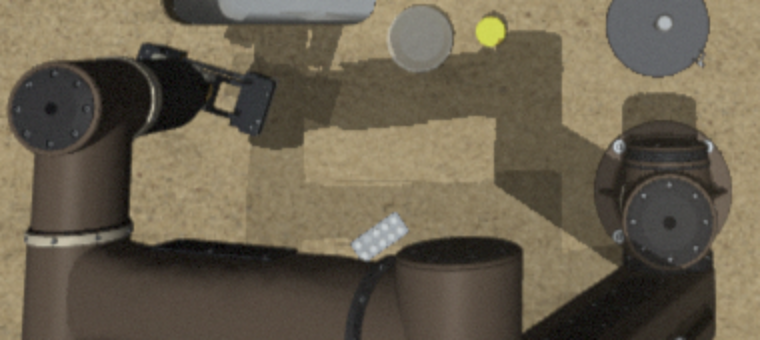

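```bash
python3 - <<'E'
from h import *
import cv2
d=load();S,T=d["scene"],d["top"]
for z in(0,100,200,300,400,450,487): print(z, proj(S,[395,375,z]).round(), proj(T,[395,375,z]).round())
a=cv2.imread("pics/top0.png")[150:260,70:270];cv2.imwrite("pics/tt.png",cv2.resize(a,None,fx=4,fy=4,interpolation=cv2.INTER_CUBIC))
a=cv2.imread("pics/scene0.png")[130:330,100:300];cv2.imwrite("pics/ts.png",cv2.resize(a,None,fx=3,fy=3,interpolation=cv2.INTER_CUBIC))
E
```

```text
0 [210. 280.] [223. 208.]
100 [207. 251.] [217. 206.]
200 [203. 220.] [211. 203.]
300 [199. 187.] [203. 200.]
400 [194. 150.] [194. 196.]
450 [192. 131.] [190. 194.]
487 [190. 115.] [186. 193.]
```

View pics/tt.png

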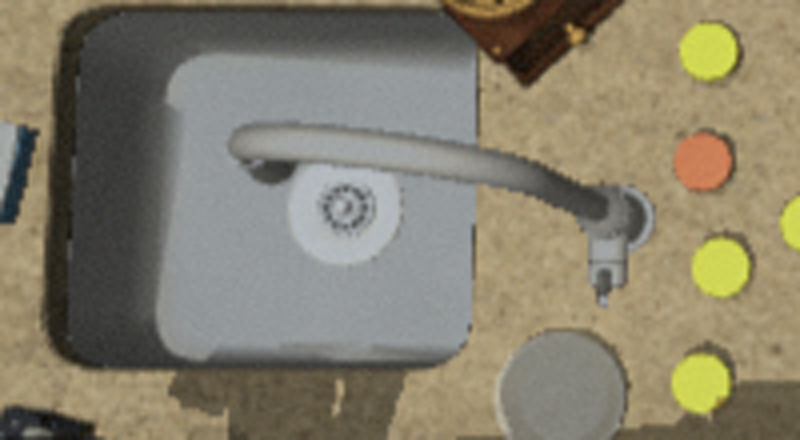

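View pics/ts.png

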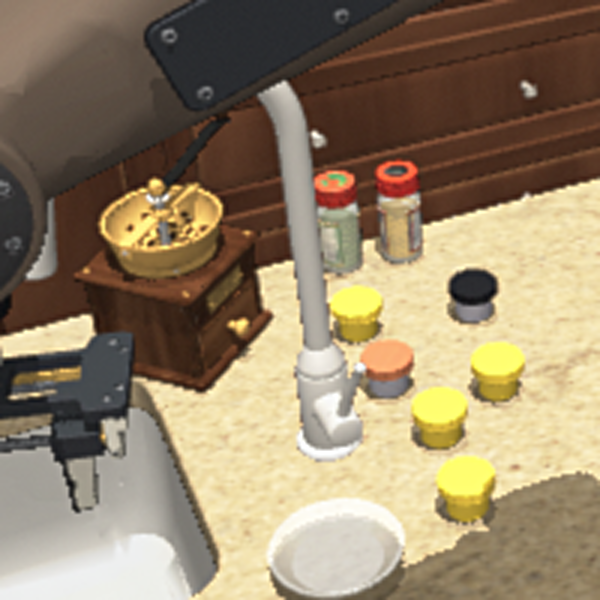

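```bash
python3 -m jog '[[0,0,0,-0.1],[0,0,0,-0.1],[0,0,0,-0.083],[0.011,0.03,0,0],[0.011,0.03,0,0],[0.011,0.03,0,0],[0.011,0.03,0,0],[0.011,0.03,0,0],[0.011,0.03,0,0],[0.011,0.03,0,0],[0.011,0.03,0,0],[0.011,0.03,0,0],[0.011,0.03,0,0]]' 70; python3 - <<'E'
from h import *
import cv2
s=get_state();print({k:np.round(v,3).tolist() for k,v in s.items()})
for n in("scene","top"):
    p=camera(n);cv2.imwrite(f"pics/{n}1.png",p["color"][:,:,::-1])
E
```

```text
clock: 2.08
eef_pos: [298.3, 347.0, 226.8]
tcp_rot: [-3.141, -0.002, -0.0]
force: [1.0, -0.5, -1.2]
opening: 61.2
{'clock': 2.083, 'q': [1.293, -0.009, -0.444, 0.0, -1.135, 0.279], 'joint_vel': [-0.519, -0.357, -0.355, 0.002, 0.001, 0.517], 'tau': [4.14, -25.603, 28.984, 6.539, 0.044, -0.938], 'eef_pos': [298.347, 346.983, 226.786], 'tcp_rot': [-3.141, -0.002, -0.0], 'force': [1.023, -0.52, -1.158], 'torque': [0.019, -0.154, 0.018], 'opening': 61.197}
```

View pics/scene1.png

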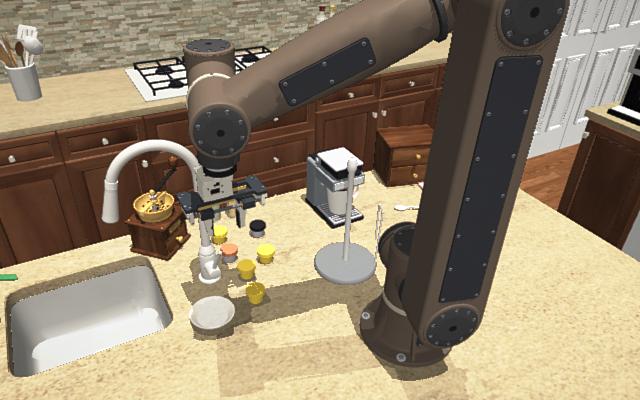

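View pics/top1.png

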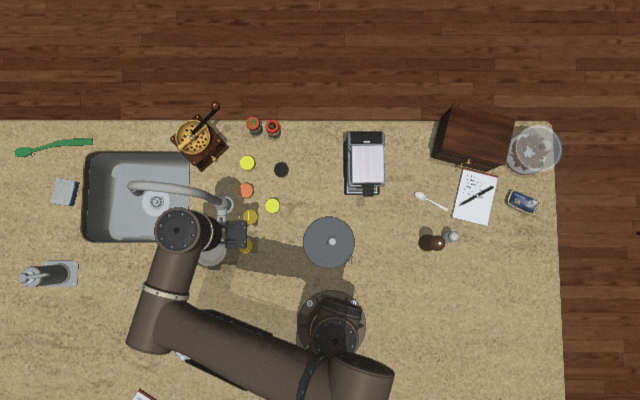

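```bash
python3 - <<'E'
from h import *
import cv2
d=load();S,T=d["scene"],d["top"]
def pl(p,uv,P,q1):
    u=np.array([np.cos(q1),np.sin(q1),0]);l=np.array([-np.sin(q1),np.cos(q1),0])
    c,dd=ray(p,*uv);X=c+dd*((np.array(P)-c)@u)/(dd@u);return X.round(),"lat",round((X-P)@l),"z-tcp",round(X[2]-P[2])
P1=[298.3,347,226.8];P0=[187.6,647.9,225.6]
for n,uv in dict(disc=(220,132),cap=(210,46),gripmount=(217,170),fingertip=(222,215)).items(): print(n,pl(S,uv,P1,1.293))
for n,uv in dict(disc=(72,207),cap=(42,90)).items(): print(n,pl(S,uv,P0,1.577))
print("tap base",atz(S,210,276,3).round(),atz(T,226,204,3).round())
a=cv2.imread("pics/scene1.png")[30:300,90:290];cv2.imwrite("pics/s1.png",cv2.resize(a,None,fx=3,fy=2.2,interpolation=cv2.INTER_CUBIC)[:,:])
E
```

```text
disc (array([ 82., 409., 588.]), 'lat', 225, 'z-tcp', 361)
cap (array([211., 372., 689.]), 'lat', 91, 'z-tcp', 462)
gripmount (array([789., 207., 103.]), 'lat', -510, 'z-tcp', -124)
fingertip (array([668., 242.,   6.]), 'lat', -384, 'z-tcp', -221)
disc (array([-501.,  644.,  860.]), 'lat', 688, 'z-tcp', 635)
cap (array([1139.,  654.,  335.]), 'lat', -952, 'z-tcp', 109)
tap base [406. 372.   3.] [410. 365.   3.]
```

View pics/s1.png

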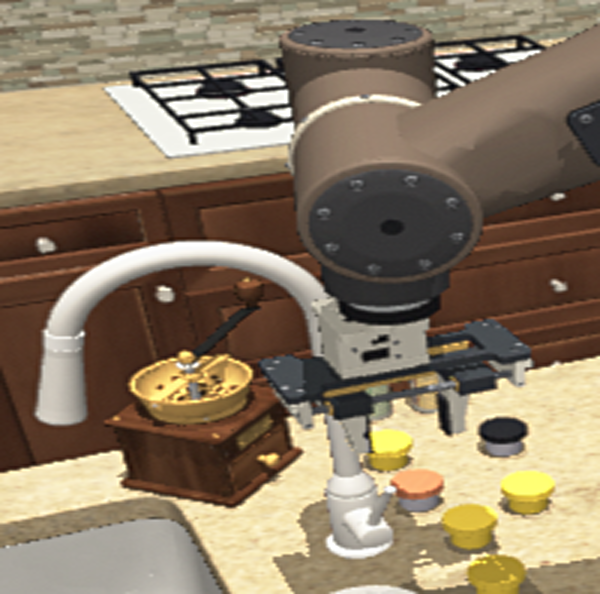

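```bash
cat > srch.py <<'E'
import numpy as np
cap=np.array([454,292.]);tap=np.array([408,368.])
oth=[(549,288),(402,200),(363,275),(265,290),(526,171)]
OFF=191.6
def frame(P):
    R=np.hypot(*P);a=np.arctan2(P[1],P[0]);q=a+np.arcsin(OFF/R)
    u=np.array([np.cos(q),np.sin(q)]);l=np.array([-u[1],u[0]]);return q,u,l
def tapRL(P):
    q,u,l=frame(P);d=tap-P;return d@u,d@l
def rectdist(pt,c,j,s,lo,hi,w):
    d=pt-c;a=d@j;b=d@s
    return np.hypot(max(lo-a,0,a-hi),max(abs(b)-w,0))
if __name__=="__main__":
    tb=-cap/np.hypot(*cap)
    res=[]
    for th in np.arange(0,np.pi*2,np.pi/36):
        j=np.array([np.cos(th),np.sin(th)]);s=np.array([-j[1],j[0]])
        for op in (44,30,15):
          for X in np.arange(-100,101,4):
            for Y in np.arange(-100,101,4):
                P=cap+[X,Y]
                if not 405<np.hypot(*P)<800: continue
                # finger rects: [op,op+21] both sides
                d=rectdist(cap,P,j,s,op,op+21,9.5)
                if not 26<d<31: continue
                if rectdist(cap,P,j,s,-op-21,-op,9.5)<27: continue
                a=np.clip((cap-P)@j,op,op+21);b=np.clip((cap-P)@s,-9.5,9.5)
                p=cap-(P+a*j+b*s);p/=np.hypot(*p)
                if p@tb<0.5: continue
                ok=all(min(rectdist(np.array(o),P,j,s,op,op+21,9.5),rectdist(np.array(o),P,j,s,-op-21,-op,9.5))>28 for o in oth)
                ok&=min(rectdist(tap,P,j,s,op,op+21,9.5),rectdist(tap,P,j,s,-op-21,-op,9.5))>26
                if not ok: continue
                body=rectdist(tap,P,j,s,-97,97,39)-11
                r,l=tapRL(P)
                pc=abs(r)-63 if l>0 else np.hypot(r,l)-63
                if l>270: pc=99
                res.append((min(pc,body,25)+ 5*(p@tb),pc,body,p@tb,np.degrees(th),op,X,Y,r,l))
    res.sort(key=lambda t:-t[0])
    for r in res[:25]: print(np.round(r,1))
E
python3 srch.py
```

```text
[ 14.2  11.6  65.3   0.5  65.   44.    8.  -76.   74.6 143. ]
[ 12.2   9.5  62.9   0.5  65.   44.    8.  -72.   72.5 139.9]
[ 10.7   8.   61.3   0.5  70.   44.   12.  -76.   71.  146.4]
[ 10.    7.3  60.6   0.5  65.   44.    8.  -68.   70.3 136.8]
[  9.    5.9  58.8   0.6  70.   44.   12.  -72.   68.9 143.2]
[  7.2   4.5  66.9   0.5  20.   44.  -12.  -36.   67.5  95.6]
[  6.5   3.8  64.    0.5  65.   44.   12.  -68.   66.8 140.1]
[  5.8   0.8  27.5   1.  215.   44.   72.   64.  -63.8 100. ]
[  5.7   0.8  48.1   1.  230.   44.   72.   64.  -63.8 100. ]
[  5.6   0.8  19.4   1.  210.   44.   72.   64.  -63.8 100. ]
[  5.5   0.6  29.4   1.  220.   44.   68.   68.  -63.6  95. ]
[  5.5   0.6  48.    1.  235.   44.   68.   68.  -63.6  95. ]
[  5.4   0.5  47.3   1.  240.   44.   64.   72.  -63.5  89.9]
[  5.4   0.6  21.9   1.  215.   44.   68.   68.  -63.6  95. ]
[  5.4   0.6  42.5   1.  230.   44.   68.   68.  -63.6  95. ]
[  5.3   2.3  61.9   0.6  70.   44.   16.  -72.   65.3 146.6]
[  5.3   0.5  23.8   1.  220.   44.   64.   72.  -63.5  89.9]
[  5.2   0.5  42.4   0.9 235.   44.   64.   72.  -63.5  89.9]
[  5.1   1.8  63.1   0.6  20.   44.  -12.  -32.   64.8  92.8]
[  4.3   1.6  61.9   0.5  65.   44.   12.  -64.   64.6 137.1]
[  3.9  -1.1  25.7   1.  205.   44.   80.   52.  -61.9 112.3]
[  3.9  -1.1  41.9   1.  215.   44.   80.   52.  -61.9 112.3]
[  3.9  -1.1  33.8   1.  210.   44.   80.   52.  -61.9 112.3]
[  3.9  -1.1  49.4   1.  220.   44.   80.   52.  -61.9 112.3]
[  3.9  -1.1  56.1   1.  225.   44.   80.   52.  -61.9 112.3]
```

```bash
python3 - <<'E'
from h import *
import cv2
d=load();S,T=d["scene"],d["top"]
f=lambda a,b:(a.round(0).tolist(),round(float(b),1))
print("cap",f(*tri(S,(90+355/3,30+35/2.2),T,(177.5,230))))
print(ray(T,0,0)[0])
# hypothesised pipe axis: z=613, points lateral
q=1.293;u=np.array([np.cos(q),np.sin(q),0]);l=np.array([-u[1],u[0],0]);P=np.array([298.3,347,0])
a=cv2.imread("pics/scene1.png");b=cv2.imread("pics/top1.png")
def circ(c,n1,n2,r): 
    t=np.linspace(0,2*np.pi,60);return [c+r*(np.cos(x)*n1+np.sin(x)*n2) for x in t]
Z=np.array([0,0,1.])
for zc,r,col in((613,52,(0,0,255)),):
  for L in(60,120,191,260):
    pts=circ(P+zc*Z+L*l,u,Z,r)
    for im,C in((a,S),(b,T)):
        cv2.polylines(im,[np.array([proj(C,X) for X in pts]).round().astype(int)],True,col,1)
for zc in(665,560,340,292): 
    pts=circ(P+zc*Z,u,l,50)
    for im,C in((a,S),(b,T)):
        cv2.polylines(im,[np.array([proj(C,X) for X in pts]).round().astype(int)],True,(0,255,0),1)
# tap model
R=95;pts=[np.array([408,368,z]) for z in range(0,390,10)]+[np.array([408,368+R-R*np.cos(t),380+R*np.sin(t)]) for t in np.linspace(0,np.pi,20)]
for im,C in((a,S),(b,T)):
    cv2.polylines(im,[np.array([proj(C,X) for X in pts]).round().astype(int)],False,(255,0,255),1)
cv2.imwrite("pics/ov_s.png",cv2.resize(a[10:300,90:290],None,fx=3,fy=2.0*1,interpolation=cv2.INTER_CUBIC))
cv2.imwrite("pics/ov_t.png",cv2.resize(b[160:360,110:310],None,fx=3,fy=3,interpolation=cv2.INTER_CUBIC))
E
```

```text
cap ([298.0, 345.0, 662.0], 6.1)
[ 265.85554015   58.2424839  1648.26587839]
```

View pics/ov_s.png

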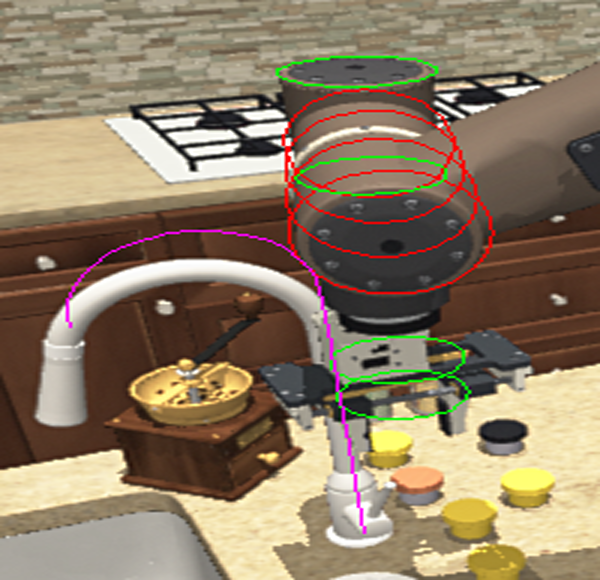

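View pics/ov_t.png

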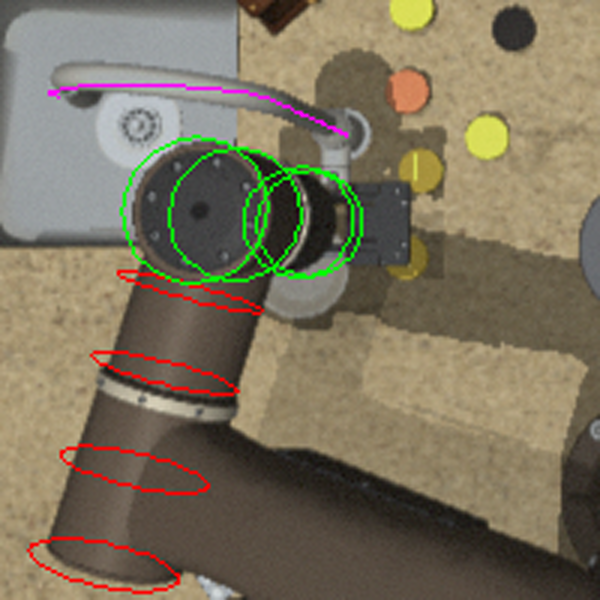

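```bash
cat > tapfit.py <<'E'
from h import *
import cv2
from scipy.optimize import least_squares
d=load();S,T=d["scene"],d["top"]
sp=[(205,234.5),(200.7,198),(193.3,164),(186.7,153.6),(173,146.8),(153,145),(133.3,151.8),(118,164),(111,182)]
tp=[(206.7,196),(186.7,190.7),(160,186.7),(140,184.3),(130,185)]
def curve(p,n=150):
    x0,y0,a,R,z0,R2=p;dr=np.array([np.cos(a),np.sin(a),0])
    c=[np.array([x0,y0,z]) for z in np.linspace(0,z0,60)]
    return np.array(c+[np.array([x0,y0,z0])+R*(1-np.cos(t))*dr+np.array([0,0,R2*np.sin(t)]) for t in np.linspace(0,np.pi,n)])
def res(p):
    c=curve(p);r=[]
    for C,pts in((S,sp),(T,tp)):
        q=np.array([proj(C,X) for X in c])
        r+=[np.hypot(*(q-np.array(s)).T).min() for s in pts]
    r+= list((proj(S,[p[0],p[1],3])-np.array([209.7,275.5])))+list(proj(T,[p[0],p[1],3])-np.array([225.7,204]))
    r.append((p[3]-p[4+1])/10)
    return r
if __name__=="__main__":
    s=least_squares(res,[408,368,1.5,92,335,92]);print(s.x.round(2),np.round(s.fun,1))
    np.save("tap.npy",curve(s.x))
E
python3 tapfit.py
cat > clr.py <<'E'
import numpy as np
from srch import frame
tap=np.load("tap.npy")
def clear(P,z,rp=49,rt=11,ax=387):
    q,u,l=frame(np.array(P,float)); d=tap-np.array([P[0],P[1],z+ax])
    L=d[:,:2]@l; r=d[:,:2]@u
    dl=np.maximum(np.maximum(-L,L-260),0)
    pipe=np.sqrt(r**2+d[:,2]**2+dl**2)-rp-rt
    # vertical barrel down to flange z+~190
    m=(d[:,2]>-200); vb=(np.hypot(L,r)-50-rt)[m & (d[:,2]<50)]
    return pipe.min().round(1), vb.min().round(1) if len(vb) else 99
if __name__=="__main__":
    c=np.array([454,292.]);q,u,l=frame(c)
    for dd in(0,10,15,17,20,25,30):
        print(dd,[clear(c-u*dd,z) for z in(14,20,30)])
E
python3 clr.py
```

```text
[408.77 369.91   1.47  98.93 325.98  96.16] [ 0.4  0.4  1.   0.9  0.6  0.1  0.9  0.4  0.2  0.2  0.5  0.4  0.4  0.9
  0.6 -0.3 -1.1  0.2  0.3]
0 [(np.float64(-5.7), np.float64(29.1)), (np.float64(-2.8), np.float64(29.1)), (np.float64(2.5), np.float64(29.1))]
10 [(np.float64(3.2), np.float64(33.5)), (np.float64(6.0), np.float64(33.5)), (np.float64(10.9), np.float64(33.5))]
15 [(np.float64(7.7), np.float64(36.0)), (np.float64(10.4), np.float64(36.0)), (np.float64(15.2), np.float64(36.0))]
17 [(np.float64(9.5), np.float64(37.1)), (np.float64(12.2), np.float64(37.1)), (np.float64(17.0), np.float64(37.1))]
20 [(np.float64(12.2), np.float64(38.7)), (np.float64(14.8), np.float64(38.7)), (np.float64(19.6), np.float64(38.7))]
25 [(np.float64(16.8), np.float64(41.6)), (np.float64(19.3), np.float64(41.6)), (np.float64(23.9), np.float64(41.6))]
30 [(np.float64(21.3), np.float64(44.6)), (np.float64(23.8), np.float64(44.6)), (np.float64(28.3), np.float64(44.6))]
```

```bash
python3 -m jog '[[0.012,0.029,-0.004,0],[0.012,0.029,-0.004,0],[0.012,0.029,-0.004,0],[0.012,0.029,-0.004,0],[0.012,0.029,-0.004,0],[0.012,0.029,-0.004,0],[0.012,0.029,-0.004,0],[0.012,0.029,-0.004,0],[0.012,0.029,-0.004,0],[0.012,0.029,-0.004,0],[0.002,0.027,0,0],[0.002,0.027,0,0],[0.002,0.027,0,0],[0.002,0.027,0,0],[0.002,0.027,0,0],[0,0.027,0,0],[0,0,0,0]]'; python3 - <<'E'
from h import *
import cv2
s=get_state();print(s['q'],s['eef_pos'])
p=camera("top");print([ (np.array(p["R"]).T@(np.array(d["location"])-np.array(p["t"]))).round().tolist()+[round(d["confidence"],2)] for d in find_in(p,"hood_tongue")])
c=p["color"][:,:,::-1];cv2.imwrite("pics/t2.png",cv2.resize(c[110:250,290:430],None,fx=4,fy=4,interpolation=cv2.INTER_CUBIC))
E
```

```text
clock: 3.6
eef_pos: [428.7, -106.2, 266.6]
tcp_rot: [3.141, -0.002, -0.0]
force: [-0.3, 0.3, -1.0]
opening: 61.2
[ 2.06957454e-01 -6.52953261e-02 -4.05309511e-01  6.40069856e-04
 -1.23117038e+00  1.36230365e+00] [ 428.6712122  -106.20981402  266.58201982]
[[563.0, -96.0, 210.0, 0.56]]
```

View pics/t2.png

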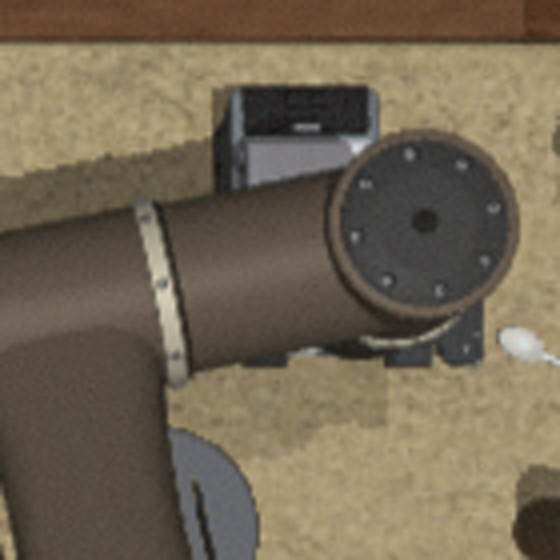

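```bash
python3 -m jog '[[0,0.001,0.02,0],[0,0,0.02,0],[0,0,0.02,0],[0,0,0.013,0],[0,0,0.008,0],[0,0,0.004,0],[0,0,0,0]]'; python3 -m jog '[[0,0,0,0],[0,0,0,0],[0,0,0,0],[0,0,0,0],[0,0,0,0]]' 0; python3 - <<'E'
from h import *
import cv2
c=camera("scene")["color"][:,:,::-1];cv2.imwrite("pics/s3.png",cv2.resize(c[60:240,270:450],None,fx=3.3,fy=3.3,interpolation=cv2.INTER_CUBIC))
E
```

```text
clock: 4.28
eef_pos: [428.6, -103.8, 181.2]
tcp_rot: [3.141, 0.003, -0.001]
force: [1.1, -0.5, 0.0]
opening: 61.4
clock: 4.7
eef_pos: [428.8, -106.4, 182.2]
tcp_rot: [3.138, 0.003, 0.0]
force: [6.9, -32.0, -8.3]
opening: 33.8
```

View pics/s3.png

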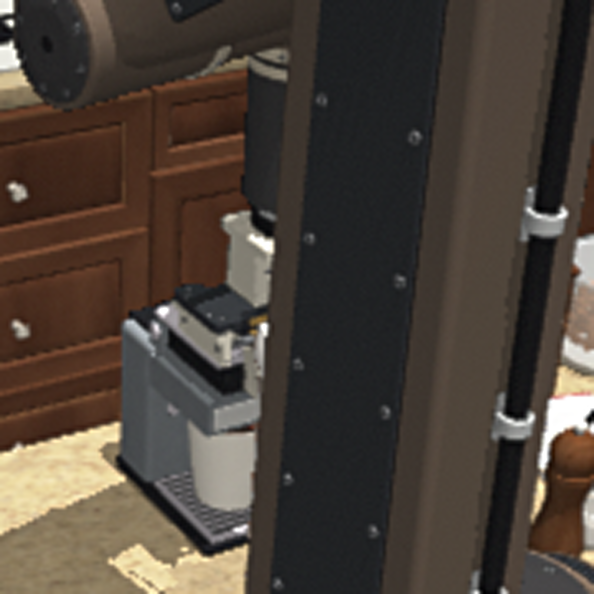

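```bash
python3 -m jog '[[0,0.0015,0,0],[0,0.001,0,0],[0,0,0,0],[0,0,0,0]]'
```

```text
clock: 5.08
eef_pos: [428.9, -106.9, 182.0]
tcp_rot: [3.141, 0.002, 0.001]
force: [-0.7, -0.2, 4.2]
opening: 33.8
```

```bash
python3 -m jog '[[0.001,0,-0.007,0],[0.0013,0,-0.007,0],[0.0017,0,-0.0068,0],[0.0019,0,-0.0068,0],[0.0023,0,-0.0066,0],[0.0026,0,-0.0066,0],[0.003,0,-0.0064,0],[0.0032,0,-0.0063,0]]'; python3 -m jog '[[0.0035,0,-0.006,0],[0.0039,0,-0.0059,0],[0,0,0,0]]'
```

```text
clock: 5.75
eef_pos: [445.7, -106.8, 236.3]
tcp_rot: [-3.142, -0.002, -0.0]
force: [-2.8, -0.4, 4.4]
opening: 33.2
clock: 6.0
eef_pos: [455.2, -106.8, 250.2]
tcp_rot: [3.141, 0.003, 0.007]
force: [-5.6, 1.4, 10.8]
opening: 33.9
```

```bash
python3 -m jog '[[0.0087,0,-0.0111,0],[0.0096,0,-0.0103,0],[0.0106,0,-0.0092,0],[0.0116,0,-0.0081,0],[0.0122,0,-0.0069,0]]'; python3 -m jog '[[0,0,-0.002,0],[0,0,-0.006,0],[0,0,-0.01,0],[0,0,-0.02,0],[0,0,-0.02,0],[0,0,-0.02,0],[-0.005,0,-0.02,0],[-0.02,0,-0.01,0],[-0.03,0,0,0],[-0.03,0,0,0],[0,0.0,0,0]]' 70
python3 - <<'E'
from h import *
import cv2
for n in("top","scene"):
    c=camera(n)["color"][:,:,::-1];cv2.imwrite(f"pics/{n}4.png",c)
E
```

```text
clock: 6.42
eef_pos: [509.1, -106.2, 295.1]
tcp_rot: [-3.141, -0.003, -0.011]
force: [5.0, 0.2, -2.2]
opening: 33.7
clock: 7.33
eef_pos: [416.8, -107.4, 403.2]
tcp_rot: [-3.141, -0.002, -0.007]
force: [0.2, -0.6, -0.3]
opening: 61.5
```

View pics/scene4.png

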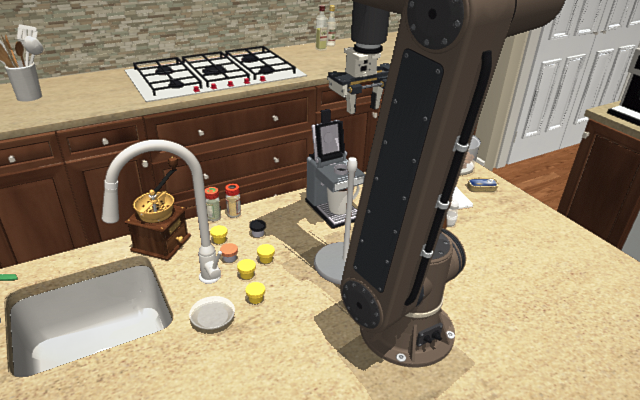

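View pics/top4.png

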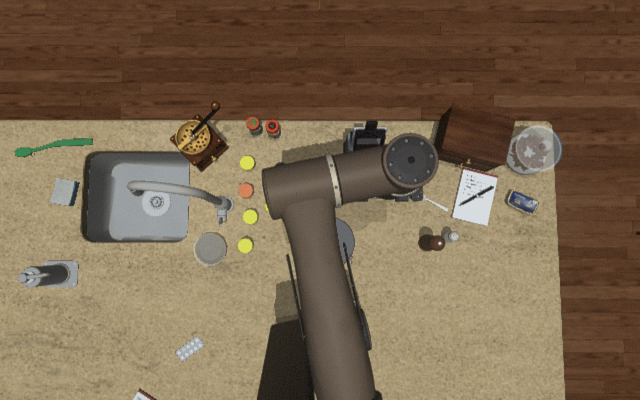

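```bash
python3 -m jog '[[0.002,-0.03,0.01,0],[0.002,-0.03,0.01,0],[0.002,-0.03,0.01,0],[0.002,-0.03,0.01,0],[0.002,-0.03,0.01,0],[0.002,-0.03,0.01,0],[0.002,-0.03,0.01,0],[0,0,0.015,0.109],[0,0,0.015,0.109],[0,0,0.015,0.109],[0,0,0.015,0.109],[0,0,0.015,0.109],[0,0,0.015,0.109],[0,0,0.015,0.109],[0,0,0.015,0.109],[0,0,0,0]]' 100
python3 - <<'E'
from h import *
import cv2
S=load()
q=[]
for n in("top","scene"):
    p=camera(n);c=p["color"][:,:,::-1];cv2.imwrite(f"pics/{n}5.png",c)
    for d in find_in(p,"capsule"): print(n,(np.array(p["R"]).T@(np.array(d["location"])-np.array(p["t"]))).round().tolist(),round(d["confidence"],2))
    # orange centroid
    h=cv2.cvtColor(p["color"],cv2.COLOR_RGB2HSV);m=((h[...,0]>4)&(h[...,0]<16)&(h[...,1]>110)&(h[...,2]>140)).astype(np.uint8)
    m[:, :215]=0;m[:,265:]=0;m[:170]=0;m[270:]=0
    k,lab,st,ce=cv2.connectedComponentsWithStats(m);i=1+st[1:,4].argmax();print(n,st[i],ce[i],atz(p,*ce[i],40 if n=="top" else 37).round(1))
E
```

```text
clock: 8.77
eef_pos: [433.4, 102.7, 207.9]
tcp_rot: [2.841, -1.331, -0.005]
force: [-1.2, -0.2, -0.9]
opening: 87.7
top [550.0, 291.0, 41.0] 0.62Traceback (most recent call last):
  File "<stdin>", line 11, in <module>
ValueError: attempt to get argmax of an empty sequence
```

View pics/top5.png

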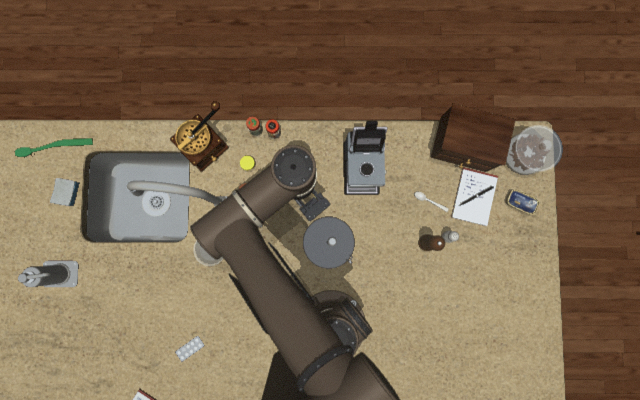

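```bash
python3 - <<'E'
from h import *
import cv2
d=load()
for n,fn in(("top","pics/top4.png"),("scene","pics/scene4.png"),("top","pics/top0.png")):
    c=cv2.imread(fn);h=cv2.cvtColor(c,cv2.COLOR_BGR2HSV);m=((h[...,0]>4)&(h[...,0]<17)&(h[...,1]>115)&(h[...,2]>130)).astype(np.uint8)
    m[:, :215]=0;m[:,265:]=0;m[:175]=0;m[275:]=0
    k,lab,st,ce=cv2.connectedComponentsWithStats(m);i=1+st[1:,4].argmax();print(n,st[i],ce[i],atz(d[n],*ce[i],40).round(1))
c=cv2.imread("pics/top5.png");cv2.imwrite("pics/t5.png",cv2.resize(c[115:200,335:395],None,fx=8,fy=7,interpolation=cv2.INTER_CUBIC))
E
```

```text
top [238 183  15  15 171] [245.25730994 190.07602339] [454.4 293.4  40. ]
scene [220 243  18  14 190] [228.65263158 249.45789474] [448.5 298.4  40. ]
top [238 183  15  15 171] [245.1871345  190.09356725] [454.3 293.6  40. ]
```

View pics/t5.png

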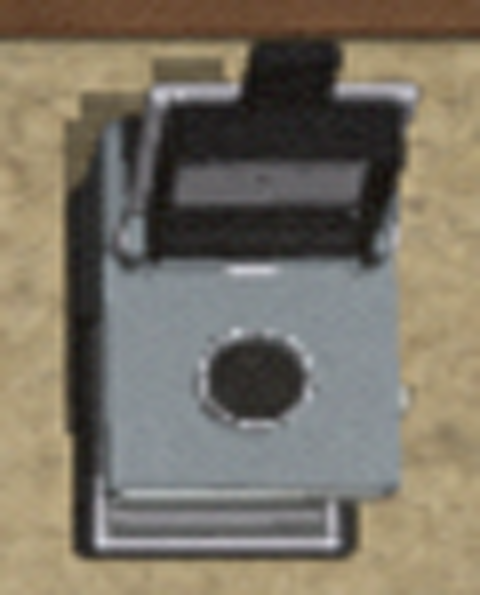

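```bash
python3 -m jog '[[-0.0269,-0.0247,0,0],[-0.0269,-0.0247,0,0],[-0.0269,-0.0247,0,0],[-0.0269,-0.0247,0,0],[-0.0267,-0.0247,0,0],[0,0,0,0],[0,0,0,0]]'
python3 - <<'E'
from h import *
import cv2
from clr import clear
for P in((442.3,285),(444,287),(448,290)):print([clear(P,z) for z in(200,120,80,50,30,14)])
p=camera("scene");c=p["color"][:,:,::-1];cv2.imwrite("pics/s6.png",cv2.resize(c[20:300,130:330],None,fx=3,fy=2.1,interpolation=cv2.INTER_CUBIC))
d=load();print("well",atz(d["top"],367,169,179))
E
```

```text
clock: 9.45
eef_pos: [442.9, 287.7, 211.3]
tcp_rot: [-2.852, 1.317, -0.001]
force: [-0.8, -0.1, 0.2]
opening: 87.9
[(np.float64(139.9), np.float64(51.2)), (np.float64(73.5), np.float64(30.3)), (np.float64(44.2), np.float64(30.3)), (np.float64(25.0), np.float64(30.3)), (np.float64(13.9), np.float64(30.3)), (np.float64(6.3), np.float64(30.3))]
[(np.float64(138.6), np.float64(49.7)), (np.float64(71.8), np.float64(29.1)), (np.float64(42.2), np.float64(29.1)), (np.float64(22.8), np.float64(29.1)), (np.float64(11.7), np.float64(29.1)), (np.float64(3.9), np.float64(29.1))]
[(np.float64(136.2), np.float64(48.2)), (np.float64(68.6), np.float64(28.0)), (np.float64(38.6), np.float64(28.0)), (np.float64(18.8), np.float64(28.0)), (np.float64(7.4), np.float64(28.0)), (np.float64(-0.5), np.float64(28.0))]
well [ 506.0945842  -107.50864852  179.        ]
```

View pics/s6.png

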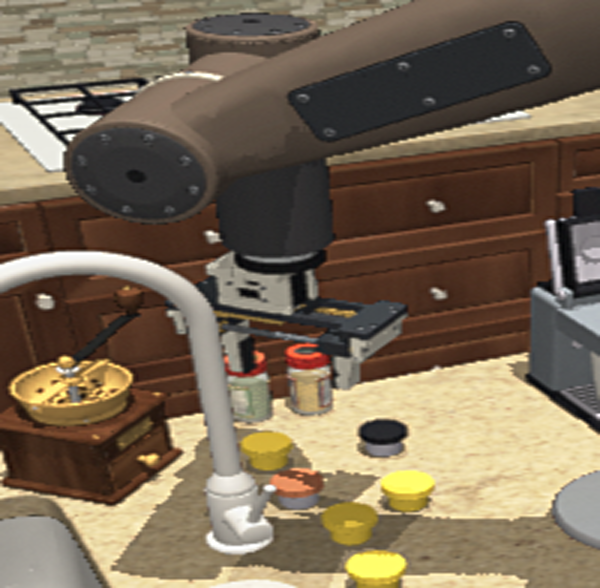

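```bash
python3 -m jog '[[0.001,0.001,0.03,0],[0.001,0.001,0.03,0],[0,0,0.03,0],[0,0,0.03,0],[0,0,0.015,0],[0,0,0,0],[0,0,0,0]]'; python3 - <<'E'
from h import *
import cv2
s=get_state();print(s['eef_pos'],s['q'],s['tau'])
p=camera("scene");c=p["color"][:,:,::-1];cv2.imwrite("pics/s7.png",cv2.resize(c[60:300,130:330],None,fx=4,fy=2.5,interpolation=cv2.INTER_CUBIC))
E
```

```text
clock: 10.08
eef_pos: [442.5, 281.7, 76.0]
tcp_rot: [2.848, -1.324, 0.0]
force: [-0.1, 0.9, 0.5]
opening: 87.5
[442.50798141 281.74197138  75.97755719] [ 9.41552888e-01  2.66039318e-01 -5.11682975e-01  5.23951285e-04
 -7.93995458e-01 -2.41463855e-01] [-7.14224414e-02 -4.18349004e+01  2.08344126e+01  4.93691906e+00
  1.59151009e-01  2.15067761e-02]
```

View pics/s7.png

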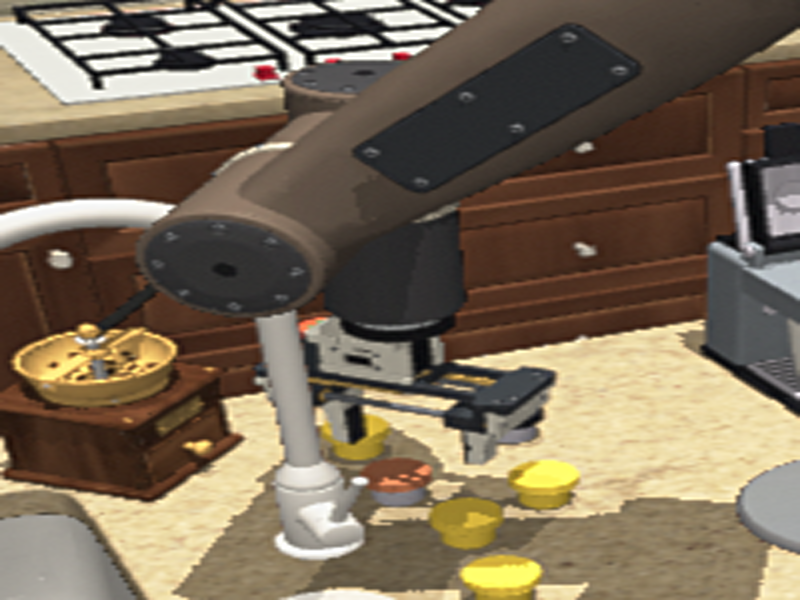

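```bash
python3 -m jog '[[-0.002,-0.002,0.015,0],[0,0,0.012,0],[0,0,0.010,0],[0,0,0.006,0],[0,0,0,0],[0,0,0,0]]';  python3 - <<'E'
from h import *
from clr import clear
s=get_state();print(s['eef_pos'],s['force'],s['q'],s['tau'],clear(s['eef_pos'][:2],s['eef_pos'][2]))
import cv2
p=camera("scene");c=p["color"][:,:,::-1];cv2.imwrite("pics/s8.png",cv2.resize(c[90:300,150:290],None,fx=5,fy=2.8,interpolation=cv2.INTER_CUBIC))
E
```

```text
clock: 10.63
eef_pos: [442.7, 285.6, 33.2]
tcp_rot: [-2.848, 1.324, -0.0]
force: [0.6, -0.2, 1.0]
opening: 88.0
[442.73003709 285.6110185   33.15436136] [ 0.6235797  -0.15488518  1.04401092] [ 9.45681965e-01  3.29333875e-01 -5.49296858e-01  2.96118842e-04
 -6.91633970e-01 -2.45656507e-01] [-3.94419080e-02 -4.58988726e+01  1.95323324e+01  4.64448720e+00
  7.56769069e-02  4.42715318e-03] (np.float64(14.9), np.float64(29.9))
```

View pics/s8.png

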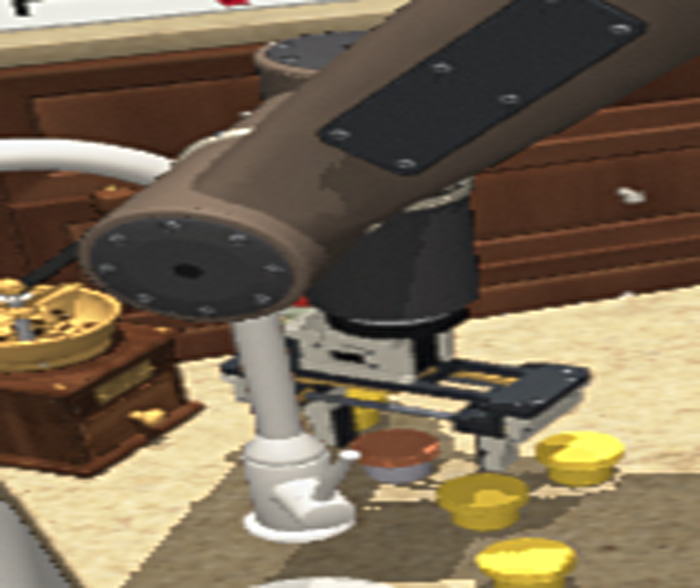

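```bash
python3 -m jog '[[0,0,0.006,0],[0,0,0.006,0],[0,0,0,0]]'; python3 -m jog '[[0,0,0,0],[0,0,0,0]]' 85;  python3 -m jog '[[0,0,0,0],[0,0,0,0],[0,0,0,0]]' 66; python3 -m jog '[[0,0,0,0],[0,0,0,0],[0,0,0,0],[0,0,0,0]]' 0;  python3 - <<'E'
from h import *
s=get_state();print(s['eef_pos'],s['force'],s['torque'],s['tau'])
import cv2
p=camera("scene");c=p["color"][:,:,::-1];cv2.imwrite("pics/s9.png",cv2.resize(c[90:300,150:290],None,fx=5,fy=2.8,interpolation=cv2.INTER_CUBIC))
E
```

```text
clock: 10.93
eef_pos: [442.0, 284.9, 19.6]
tcp_rot: [2.847, -1.325, -0.001]
force: [-0.0, 0.4, -1.1]
opening: 87.7
clock: 11.1
eef_pos: [442.5, 285.5, 20.5]
tcp_rot: [2.848, -1.325, 0.0]
force: [0.1, 0.3, -0.3]
opening: 79.1
clock: 11.35
eef_pos: [442.6, 285.7, 20.8]
tcp_rot: [-2.848, 1.325, -0.0]
force: [1.4, 0.2, -0.5]
opening: 60.9
clock: 11.68
eef_pos: [442.4, 285.5, 20.6]
tcp_rot: [-2.848, 1.325, -0.0]
force: [-0.4, 0.7, 1.7]
opening: 47.8
[442.44843208 285.47393073  20.64870428] [-0.41016175  0.72340263  1.72636071] [ 0.15644421 -0.07422091 -0.0154125 ] [-7.63288233e-02 -4.66970408e+01  1.85865426e+01  4.38769296e+00
 -1.18900132e-01  1.51108811e-04]
```

View pics/s9.png

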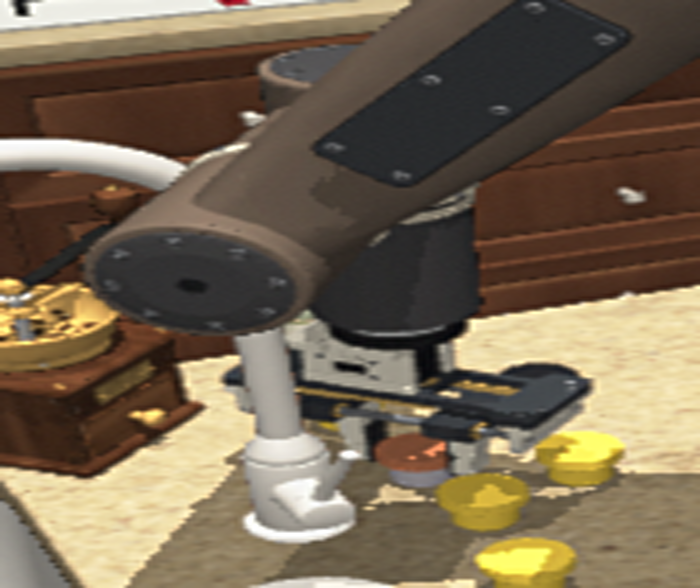

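```bash
python3 -m jog '[[0,0,0,0],[0,0,0,0]]';python3 -m jog '[[0,0,-0.004,0],[0,0,-0.004,0],[0,0,-0.004,0],[0,0,-0.004,0],[0,0,-0.004,0],[0,0,0,0]]';  python3 - <<'E'
from h import *
s=get_state();print(s['eef_pos'],s['force'],s['torque'],s['tau'])
import cv2
p=camera("scene");c=p["color"][:,:,::-1];cv2.imwrite("pics/s10.png",cv2.resize(c[190:280,190:290],None,fx=8,fy=6.5,interpolation=cv2.INTER_CUBIC))
E
```

```text
clock: 11.9
eef_pos: [442.4, 285.5, 20.6]
tcp_rot: [-2.848, 1.325, -0.0]
force: [0.4, 0.3, 1.6]
opening: 48.1
clock: 12.4
eef_pos: [442.8, 285.9, 41.6]
tcp_rot: [-2.847, 1.324, -0.001]
force: [0.5, 0.6, -0.6]
opening: 48.0
[442.79057154 285.85294893  41.59835912] [ 0.49001543  0.56703591 -0.62257186] [ 0.0625059  -0.0134403  -0.01098173] [-8.04215949e-02 -4.62481499e+01  2.03574783e+01  4.85458598e+00
 -2.03096098e-01 -2.12564562e-03]
```

View pics/s10.png

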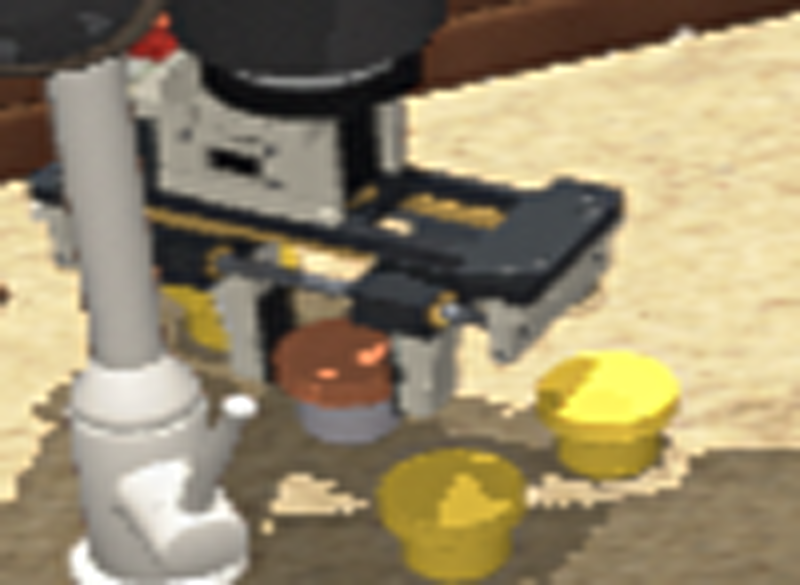

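```bash
python3 - <<'E'
from h import *
d=load();S=d["scene"]
P=np.array([442.8,285.9,41.6]);s=np.array([-.643,.766,0])
t=np.linspace(0,2*np.pi,200);ring=np.c_[np.cos(t),np.sin(t),0*t]
for o in(-5,0,5,10,15):
    for nm,z,r in(("lidtop",20,25),("lidbot",6.5,25),("foot",-20.6,18)):
        q=np.array([proj(S,P+s*o+[0,0,z]+r*v) for v in ring]);q=(q-[190,190])*[8,6.5]
        print(o,nm,q.min(0).round(),q.max(0).round())
E
```

```text
-5 lidtop [279. 305.] [422. 376.]
-5 lidbot [282. 330.] [424. 400.]
-5 foot [308. 387.] [409. 439.]
0 lidtop [272. 312.] [415. 383.]
0 lidbot [275. 336.] [417. 407.]
0 foot [301. 394.] [402. 445.]
5 lidtop [265. 318.] [408. 389.]
5 lidbot [268. 342.] [411. 414.]
5 foot [294. 400.] [395. 452.]
10 lidtop [258. 325.] [402. 396.]
10 lidbot [261. 349.] [404. 421.]
10 foot [287. 407.] [389. 459.]
15 lidtop [251. 331.] [395. 403.]
15 lidbot [254. 355.] [397. 428.]
15 foot [280. 413.] [382. 466.]
```

```bash
python3 -m jog '[[0,0,-0.015,0],[0,0,-0.03,0],[0,0,-0.035,0],[0,0,-0.035,0],[0,0,-0.035,0],[0,0,-0.03,0],[0,0,-0.02,0],[0.02,0.018,0,0],[0.0269,0.0247,0,0],[0.0269,0.0247,0,0],[0.0269,0.0247,0,0],[0.027,0.025,0,0],[0.01,0.008,0,0]]'
python3 -m jog '[[0,0,0,-0.109],[0,0,0,-0.109],[0,0,0,-0.109],[0,0,0,-0.109],[0,0,0,-0.109],[0,0,0,-0.109],[0,0,0,-0.109],[0,0,0,-0.113],[0,0,0,0],[0,0,0,0]]'
python3 - <<'E'
from h import *
import cv2
d=load()
for n in("top","scene"):
    p=camera(n);c=p["color"][:,:,::-1];cv2.imwrite(f"pics/{n}11.png",c)
    (u0,u1,v0,v1)=(335,395,115,200) if n=="top" else (295,375,100,200)
    cv2.imwrite(f"pics/{n}11c.png",cv2.resize(c[v0:v1,u0:u1],None,fx=7,fy=6,interpolation=cv2.INTER_CUBIC))
E
```

```text
clock: 13.53
eef_pos: [434.0, 96.0, 240.5]
tcp_rot: [2.847, -1.327, -0.001]
force: [-0.6, 0.5, -0.9]
opening: 48.1
clock: 14.37
eef_pos: [435.2, 99.4, 240.4]
tcp_rot: [3.141, 0.003, -0.0]
force: [0.9, -0.4, -0.4]
opening: 48.0
```

View pics/scene11c.png

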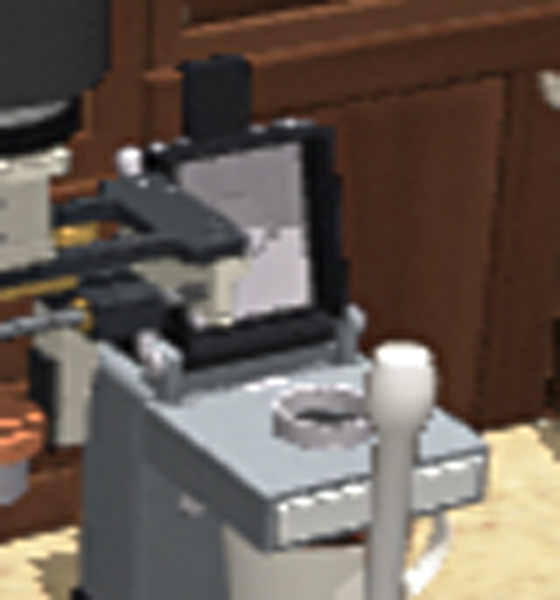

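View pics/scene11.png

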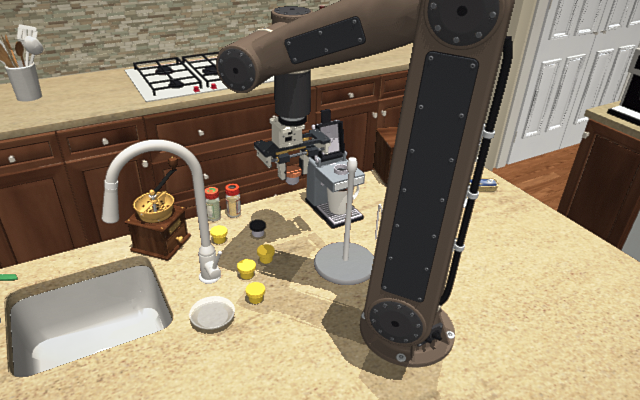

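View pics/top11c.png

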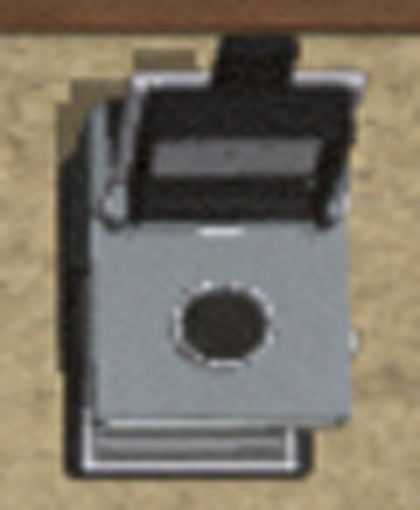

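```bash
python3 - <<'E'
from h import *
import cv2
d=load();t=np.linspace(0,2*np.pi,80);ring=np.c_[np.cos(t),np.sin(t),0*t]
def ov(n,fn,box,f):
    c=cv2.imread(fn);u0,u1,v0,v1=box;im=cv2.resize(c[v0:v1,u0:u1],None,fx=f,fy=f,interpolation=cv2.INTER_CUBIC)
    outs=[]
    for X in((504,-107),(508,-107),(512,-107)):
        o=im.copy()
        for r,z,col in((22.8,179,(0,0,255)),(20.5,179,(0,255,0)),(22.8,165,(255,0,0))):
            q=np.array([proj(d[n],np.array([*X,z])+r*v) for v in ring]);q=((q-[u0,v0]+0.5)*f-0.5).round().astype(int);cv2.polylines(o,[q],True,col,1)
        outs.append(o)
    return np.hstack(outs)
A=ov("scene","pics/scene11.png",(328,354,152,182),10);B=ov("top","pics/top11.png",(354,380,155,183),10)
cv2.imwrite("pics/ovw.png",np.vstack([A,B]))
E
```

```text
(no output)
```

View pics/ovw.png

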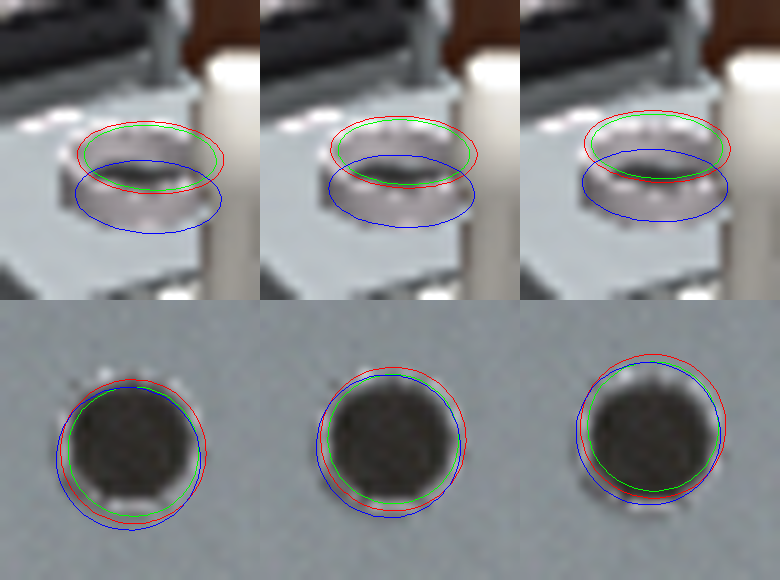

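```bash
python3 -m jog '[[0.005,0.015,0,0],[0.0103,0.0293,0,0],[0.0103,0.0293,0,0],[0.0103,0.0293,0,0],[0.0103,0.0293,0,0],[0.0103,0.0293,0,0],[0.0103,0.0293,0,0],[0.0055,0.0146,0,0],[0,0,0,0],[0,0,0,0],[0,0,0,0],[0,0,0,0]]'
python3 - <<'E'
from h import *
import cv2
print(get_state()['eef_pos'])
for n in("top","scene"):
    p=camera(n);c=p["color"][:,:,::-1];cv2.imwrite(f"pics/{n}12.png",c)
cv2.imwrite("pics/s12c.png",cv2.resize(c[90:200,280:390],None,fx=6,fy=5,interpolation=cv2.INTER_CUBIC))
print(get_state()['eef_pos'])
E
```

```text
clock: 15.47
eef_pos: [508.6, -104.8, 240.6]
tcp_rot: [-3.141, -0.008, -0.0]
force: [0.2, 0.9, -1.2]
opening: 47.7
[ 508.57197868 -104.83384833  240.5973237 ]
[ 508.68166436 -104.70563464  240.77375192]
```

View pics/s12c.png

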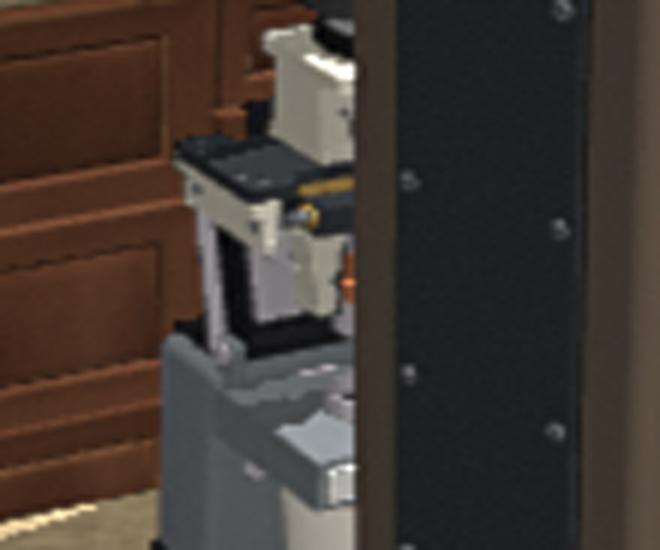

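```bash
python3 -m jog '[[-0.001,0.0012,0.012,0],[0,0,0.012,0],[0,0,0.008,0],[0,0,0.004,0],[0,0,0,0],[0,0,0,0]]'; python3 -m jog '[[0,0,0.002,0],[0,0,0.002,0],[0,0,0.002,0],[0,0,0,0]]'
```

```text
clock: 16.07
eef_pos: [508.0, -106.5, 204.9]
tcp_rot: [3.141, 0.009, 0.0]
force: [-0.4, 0.4, 0.8]
opening: 48.2
clock: 16.4
eef_pos: [507.6, -106.7, 198.3]
tcp_rot: [-3.141, -0.008, 0.001]
force: [-0.7, -0.3, -1.2]
opening: 48.2
```

Foot about at the collar mouth (178); continue in small steps, reading the forces.

```bash
python3 -m jog '[[0,0,0.0015,0],[0,0,0.0015,0],[0,0,0,0]]'; python3 -m jog '[[0,0,0.0015,0],[0,0,0.0015,0],[0,0,0,0]]'
```

```text
clock: 16.65
eef_pos: [507.6, -106.7, 195.2]
tcp_rot: [-3.142, -0.008, 0.001]
force: [-0.6, -1.3, -1.1]
opening: 48.1
clock: 16.9
eef_pos: [507.7, -106.7, 192.2]
tcp_rot: [-3.142, -0.008, 0.001]
force: [0.6, -0.8, -0.8]
opening: 48.0
```

```bash
python3 -m jog '[[0,0,0.0015,0],[0,0,0.0015,0],[0,0,0,0]]'; python3 -m jog '[[0,0,0.0015,0],[0,0,0.001,0],[0,0,0,0]]'
```

```text
clock: 17.15
eef_pos: [507.6, -106.7, 189.2]
tcp_rot: [-3.142, -0.008, 0.001]
force: [-0.0, 0.5, -1.1]
opening: 47.9
clock: 17.4
eef_pos: [507.7, -106.7, 186.8]
tcp_rot: [3.142, 0.008, -0.001]
force: [0.7, 0.1, -1.7]
opening: 47.9
```

```bash
python3 -m jog '[[0,0,0.001,0],[0,0,0,0],[0,0,0,0]]'; python3 -m jog '[[0,0,0.001,0],[0,0,0,0],[0,0,0,0]]'
```

```text
clock: 17.65
eef_pos: [507.8, -106.7, 186.0]
tcp_rot: [3.142, 0.008, -0.0]
force: [-0.1, -0.4, -0.8]
opening: 47.9
clock: 17.9
eef_pos: [507.8, -106.7, 185.0]
tcp_rot: [3.142, 0.008, -0.0]
force: [0.7, -0.7, -1.6]
opening: 48.2
```

```bash
python3 -m jog '[[0,0,0.001,0],[0,0,0,0],[0,0,0,0]]'; python3 -m jog '[[0,0,0.0005,0],[0,0,0,0],[0,0,0,0]]'
```

```text
clock: 18.15
eef_pos: [508.1, -106.7, 184.5]
tcp_rot: [3.141, 0.009, 0.001]
force: [-1.5, 0.9, 2.6]
opening: 47.6
clock: 18.4
eef_pos: [508.2, -106.7, 184.4]
tcp_rot: [3.141, 0.009, 0.002]
force: [-2.9, 0.5, 6.7]
opening: 48.1
```

```bash
python3 -m jog '[[0,0,-0.0005,0],[0,0,0,0],[0,0,0,0]]' 60;  python3 -m jog '[[0,0,0,0],[0,0,0,0]]' 72; python3 -m jog '[[0,0,-0.01,0],[0,0,-0.02,0],[0,0,-0.03,0],[0,0,-0.03,0],[0,0,-0.04,0],[0,0,-0.04,0],[-0.02,0,-0.03,0],[-0.03,-0.02,-0.01,0],[-0.03,-0.03,0,0],[-0.02,-0.04,0,0],[0,-0.04,0,0],[0,-0.04,0,0],[0,-0.03,0,0],[0,0,0,0]]'
python3 - <<'E'
from h import *
import cv2
for n in("top","scene"):
    p=camera(n);c=p["color"][:,:,::-1];cv2.imwrite(f"pics/{n}13.png",c)
    (u0,u1,v0,v1)=(335,395,115,200) if n=="top" else (295,375,100,200)
    cv2.imwrite(f"pics/{n}13c.png",cv2.resize(c[v0:v1,u0:u1],None,fx=7,fy=6,interpolation=cv2.INTER_CUBIC))
E
```

```text
clock: 18.65
eef_pos: [507.7, -106.7, 183.8]
tcp_rot: [-3.141, -0.008, 0.0]
force: [-0.9, 0.4, -0.4]
opening: 52.4
clock: 18.82
eef_pos: [507.7, -106.7, 183.8]
tcp_rot: [3.142, 0.008, -0.001]
force: [-0.3, -0.6, -0.5]
opening: 60.3
clock: 19.98
eef_pos: [408.3, 93.3, 394.6]
tcp_rot: [-3.14, -0.014, -0.001]
force: [0.6, -0.2, -0.0]
opening: 62.7
```

View pics/scene13c.png

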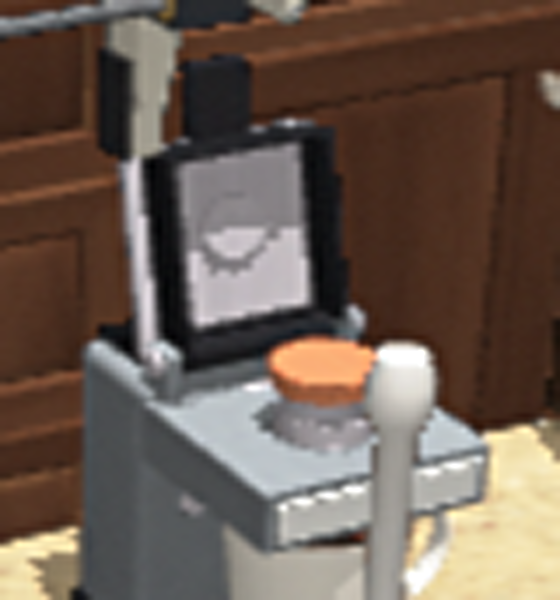

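View pics/top13c.png

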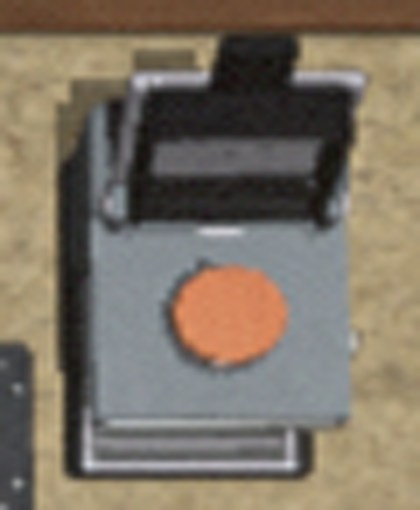

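```bash
python3 -m jog '[[0.015,0.012,0,0],[0.0275,0.022,0,0],[0.0275,0.022,0,0],[0.0275,0.022,0,0],[0.0275,0.022,0,0],[0.0275,0.022,0,0],[0.0275,0.022,0,0],[0.0275,0.022,0,0],[0.0275,0.022,0,0],[0.013,0.011,0,0],[0,0,0,0],[0,0,0,0]]' 0; python3 -m jog '[[0,0,0.01,0],[0,0,0.02,0],[0,0,0.02,0],[0,0,0.02,0],[0,0,0.015,0],[0,0,0.005,0],[0,0,0,0],[0,0,0,0]]'
python3 - <<'E'
from h import *
import cv2
for n in("top","scene"):
    p=camera(n);c=p["color"][:,:,::-1]
    (u0,u1,v0,v1)=(320,420,80,200) if n=="top" else (280,390,60,200)
    cv2.imwrite(f"pics/{n}14c.png",cv2.resize(c[v0:v1,u0:u1],None,fx=4.2,fy=4.2,interpolation=cv2.INTER_CUBIC))
E
```

```text
clock: 21.08
eef_pos: [657.8, -110.6, 393.0]
tcp_rot: [3.141, 0.003, -0.003]
force: [-0.5, -0.5, -0.6]
opening: 0.1
clock: 21.75
eef_pos: [657.6, -108.1, 305.2]
tcp_rot: [3.141, 0.009, 0.002]
force: [0.4, -0.1, 0.2]
opening: 0.0
```

View pics/scene14c.png

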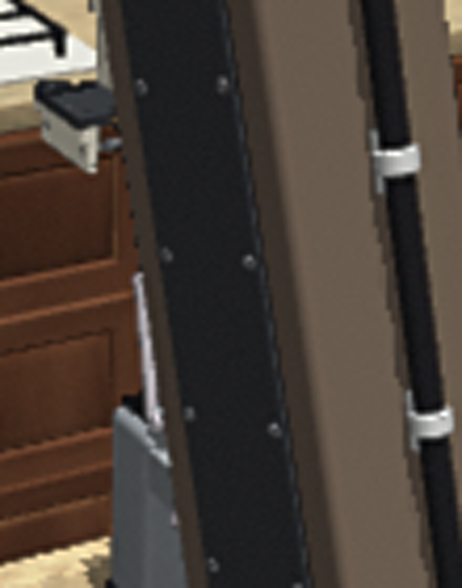

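View pics/top14c.png

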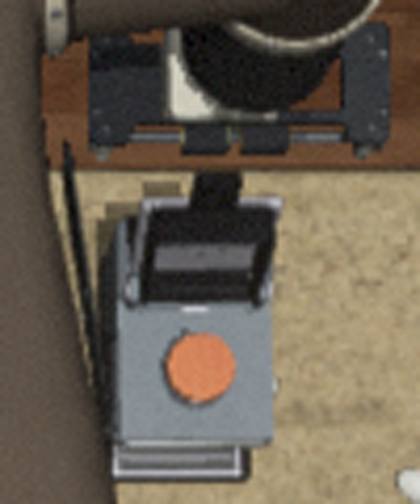

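```bash
python3 -m jog '[[-0.008,-0.001,0,0],[-0.008,0,0,0],[-0.005,0,0,0],[0,0,0,0]]'; python3 -m jog '[[-0.005,0,0,0],[-0.005,0,0,0],[0,0,0,0]]'; python3 -m jog '[[-0.005,0,0,0],[-0.005,0,0,0],[0,0,0,0]]'
```

```text
clock: 22.18
eef_pos: [635.7, -107.3, 305.1]
tcp_rot: [-3.141, -0.008, -0.002]
force: [0.5, -0.4, -0.3]
opening: 0.3
clock: 22.43
eef_pos: [629.2, -107.4, 306.8]
tcp_rot: [3.141, 0.009, 0.013]
force: [7.9, -0.3, 4.3]
opening: 0.3
clock: 22.68
eef_pos: [619.6, -107.5, 307.3]
tcp_rot: [3.141, 0.009, 0.015]
force: [8.4, 0.0, 5.8]
opening: 0.3
```

```bash
python3 -m jog '[[-0.006,0,-0.003,0],[-0.006,0,-0.003,0],[-0.006,0,-0.003,0],[-0.006,0,-0.003,0],[-0.006,0,-0.003,0],[0,0,0,0]]'; python3 -m jog '[[-0.0068,0,-0.0003,0],[-0.0069,0,0,0],[-0.0068,0,0.0004,0],[-0.0068,0,0.0005,0],[0,0,0,0]]'
```

```text
clock: 23.18
eef_pos: [588.0, -107.1, 319.8]
tcp_rot: [-3.141, -0.009, -0.007]
force: [7.1, 0.6, -4.4]
opening: 0.5
clock: 23.6
eef_pos: [561.0, -107.3, 319.1]
tcp_rot: [-3.141, -0.009, -0.009]
force: [8.2, 0.1, -4.6]
opening: 0.5
```

```bash
python3 -m jog '[[-0.0068,0,0.001,0],[-0.0067,0,0.0013,0],[-0.0067,0,0.0017,0],[-0.0065,0,0.0019,0],[-0.0064,0,0.0023,0],[-0.0063,0,0.0026,0],[0,0,0,0]]'; python3 -m jog '[[-0.0062,0,0.0029,0],[-0.006,0,0.0032,0],[-0.0058,0,0.0035,0],[-0.0057,0,0.0039,0],[0,0,0,0]]'
```

```text
clock: 24.18
eef_pos: [522.5, -107.6, 308.9]
tcp_rot: [-3.141, -0.009, -0.012]
force: [10.8, 0.2, -1.9]
opening: 0.3
clock: 24.6
eef_pos: [499.3, -107.7, 295.7]
tcp_rot: [-3.141, -0.009, -0.014]
force: [11.8, -0.2, -0.1]
opening: 0.1
```

```bash
python3 -m jog '[[-0.0055,0,0.0041,0],[-0.0053,0,0.0043,0],[-0.005,0,0.0047,0],[-0.0048,0,0.0048,0],[0,0,0,0]]'; python3 -m jog '[[-0.0045,0,0.0051,0],[-0.0043,0,0.0053,0],[0,0,0,0]]'
```

```text
clock: 25.02
eef_pos: [478.8, -107.9, 278.0]
tcp_rot: [-3.141, -0.009, -0.014]
force: [10.6, 1.1, 2.3]
opening: 0.0
clock: 25.27
eef_pos: [469.7, -108.0, 267.5]
tcp_rot: [-3.141, -0.009, -0.012]
force: [8.0, 0.0, 2.7]
opening: 0.5
```

```bash
python3 -m jog '[[-0.004,0,0.0055,0],[-0.0038,0,0.0056,0],[0,0,0,0]]'; python3 -m jog '[[-0.0034,0,0.0058,0],[-0.0032,0,0.006,0],[0,0,0,0]]'
```

```text
clock: 25.52
eef_pos: [461.1, -108.0, 255.9]
tcp_rot: [-3.141, -0.009, -0.009]
force: [6.0, 0.7, 2.1]
opening: 0.1
clock: 25.77
eef_pos: [451.8, -108.2, 242.5]
tcp_rot: [-3.141, -0.008, 0.0]
force: [-0.1, 0.7, -0.1]
opening: 0.7
```

```bash
python3 -m jog '[[-0.006,0,-0.001,0],[-0.005,-0.001,0,0],[0,0,0,0]]'; python3 -m jog '[[0,0,0.002,0],[0,0,0.002,0],[0,0,0,0]]'; python3 -m jog '[[0,0,0.002,0],[0,0,0,0]]'
python3 - <<'E'
from h import *
import cv2
for n in("top","scene"):
    p=camera(n);c=p["color"][:,:,::-1]
    (u0,u1,v0,v1)=(320,420,100,200) if n=="top" else (280,390,90,200)
    cv2.imwrite(f"pics/{n}15c.png",cv2.resize(c[v0:v1,u0:u1],None,fx=5,fy=5,interpolation=cv2.INTER_CUBIC))
E
```

```text
clock: 26.02
eef_pos: [440.0, -107.4, 243.9]
tcp_rot: [-3.141, -0.008, 0.002]
force: [0.4, -0.4, 0.2]
opening: 0.4
clock: 26.27
eef_pos: [441.2, -107.5, 239.9]
tcp_rot: [3.141, 0.008, -0.001]
force: [-2.8, 1.0, 5.0]
opening: 0.4
clock: 26.43
eef_pos: [441.3, -107.5, 238.0]
tcp_rot: [3.141, 0.008, -0.001]
force: [-3.0, 0.7, 4.8]
opening: 0.2
```

View pics/scene15c.png

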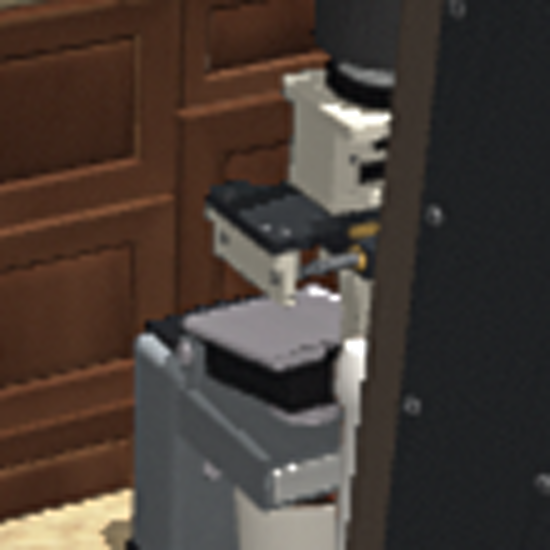

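```bash
python3 -m jog '[[-0.0003,0,0.001,0],[-0.0002,0,0.001,0],[-0.0003,0,0.001,0],[0,0,0,0]]'; python3 -m jog '[[-0.0002,0,0.001,0],[0,0,0,0]]';  python3 -m jog '[[0,0,0.0008,0],[0,0,0,0]]'
```

```text
clock: 26.87
eef_pos: [440.4, -107.5, 234.9]
tcp_rot: [3.141, 0.008, -0.001]
force: [-2.2, -1.2, 5.2]
opening: 0.5
clock: 27.03
eef_pos: [440.4, -107.5, 233.9]
tcp_rot: [3.141, 0.008, -0.0]
force: [-1.8, -1.6, 4.6]
opening: 0.4
clock: 27.2
eef_pos: [440.5, -107.4, 233.0]
tcp_rot: [3.141, 0.008, -0.0]
force: [-2.2, -0.8, 3.4]
opening: 0.5
```

```bash
python3 -m jog '[[-0.0002,0,0.0008,0],[0,0,0,0]]';
```

```text
clock: 27.37
eef_pos: [440.3, -107.4, 232.2]
tcp_rot: [3.141, 0.008, -0.0]
force: [-1.5, -0.9, 2.7]
opening: 0.5
```

```bash
python3 -m jog '[[-0.0002,0,0.0008,0],[0,0,0,0]]';
```

```text
clock: 27.53
eef_pos: [440.1, -107.3, 231.4]
tcp_rot: [-3.142, -0.008, 0.0]
force: [-1.8, -0.4, 1.9]
opening: 0.4
```

```bash
python3 -m jog '[[-0.0002,0,0.0008,0],[0,0,0,0]]';
```

```text
clock: 27.7
eef_pos: [439.9, -107.3, 230.6]
tcp_rot: [-3.142, -0.008, 0.0]
force: [-1.2, -0.2, 2.6]
opening: 0.3
```

```bash
python3 -m jog '[[-0.0002,0,0.0008,0],[0,0,0,0]]';
```

```text
clock: 27.87
eef_pos: [439.7, -107.3, 229.8]
tcp_rot: [-3.141, -0.008, 0.0]
force: [-1.2, -0.2, 2.3]
opening: 0.1
```

```bash
python3 -m jog '[[-0.0002,0,0.0008,0],[0,0,0,0]]';
```

```text
clock: 28.03
eef_pos: [439.5, -107.3, 229.0]
tcp_rot: [-3.141, -0.008, 0.0]
force: [-1.0, -1.2, 1.0]
opening: 0.1
```

```bash
python3 -m jog '[[-0.0002,0,0.0008,0],[0,0,0,0]]';
```

```text
clock: 28.2
eef_pos: [439.3, -107.3, 228.2]
tcp_rot: [-3.141, -0.008, 0.0]
force: [-1.1, -1.4, 1.3]
opening: 0.4
```

```bash
python3 -m jog '[[-0.0002,0,0.0008,0],[0,0,0,0]]';
```

```text
clock: 28.37
eef_pos: [439.1, -107.3, 227.5]
tcp_rot: [-3.142, -0.008, -0.0]
force: [-0.9, 0.3, 2.2]
opening: 0.6
```

```bash
python3 -m jog '[[-0.0002,0,0.0008,0],[0,0,0,0]]';
```

```text
clock: 28.53
eef_pos: [439.0, -107.3, 226.9]
tcp_rot: [3.142, 0.008, 0.0]
force: [-0.0, 0.4, 5.2]
opening: 0.1
```

```bash
python3 -m jog '[[-0.0001,0,0.0006,0],[0,0,0,0]]';
```

```text
clock: 28.7
eef_pos: [438.9, -107.4, 226.6]
tcp_rot: [3.141, 0.008, 0.001]
force: [-3.1, -0.0, 6.4]
opening: 0.2
```

```bash
python3 -m jog '[[-0.0001,0,0.0005,0],[0,0,0,0]]';
```

```text
clock: 28.87
eef_pos: [438.9, -107.4, 226.3]
tcp_rot: [3.141, 0.008, 0.001]
force: [-3.6, 0.6, 9.2]
opening: 0.4
```

```bash
python3 -m jog '[[-0.0001,0,0.0005,0],[0,0,0,0]]';
```

```text
clock: 29.03
eef_pos: [438.9, -107.4, 226.0]
tcp_rot: [3.141, 0.009, 0.001]
force: [-4.7, 1.7, 9.9]
opening: 0.6
```

```bash
python3 -m jog '[[0,0,0.0004,0],[0,0,0,0],[0,0,0,0]]';
```

```text
clock: 29.28
eef_pos: [438.9, -107.4, 225.8]
tcp_rot: [3.141, 0.009, 0.002]
force: [-4.9, 0.6, 11.6]
opening: 0.5
```

```bash
python3 -m jog '[[0,0,0.0005,0],[0,0,0,0],[0,0,0,0]]';
```

```text
clock: 29.53
eef_pos: [438.8, -107.4, 225.5]
tcp_rot: [3.141, 0.009, 0.002]
force: [-5.6, 1.9, 13.5]
opening: 0.9
```

```bash
python3 -m jog '[[0,0,0.0003,0],[0,0,0,0],[0,0,0,0]]'; python3 - <<'E'
from h import *
import time
s=get_state();print(s['force'],s['eef_pos'])
E
```

```text
clock: 29.78
eef_pos: [438.8, -107.4, 225.4]
tcp_rot: [3.141, 0.009, 0.002]
force: [-5.6, 2.8, 14.7]
opening: -0.3
[-5.59401147  2.80820557 14.68944905] [ 438.78170416 -107.41490166  225.35445427]
```

```bash
python3 -m jog '[[0,0,0.0002,0],[0,0,0,0],[0,0,0,0],[0,0,0,0],[0,0,0,0],[0,0,0,0]]'; python3 -m jog '[[0,0,0,0],[0,0,0,0],[0,0,0,0],[0,0,0,0],[0,0,0,0],[0,0,0,0],[0,0,0,0]]'
```

```text
clock: 30.28
eef_pos: [438.8, -107.4, 225.3]
tcp_rot: [3.141, 0.009, 0.002]
force: [-6.6, 1.8, 15.3]
opening: 0.5
clock: 30.87
eef_pos: [438.8, -107.4, 225.3]
tcp_rot: [3.141, 0.009, 0.002]
force: [-6.2, 1.8, 15.5]
opening: 0.5
```

```bash
python3 -m jog '[[0,0,-0.001,0],[0,0,-0.002,0],[0,0,-0.005,0],[0,0,-0.015,0],[0,0,-0.025,0],[0,0,-0.03,0],[0,-0.03,-0.03,0],[0,-0.04,-0.01,0],[0,-0.04,0,0],[0,-0.04,0,0],[0,-0.04,0,0],[0,-0.02,0,0],[0,0,0,0]]'
python3 - <<'E'
from h import *
import cv2
for n in("top","scene"):
    p=camera(n);c=p["color"][:,:,::-1];cv2.imwrite(f"pics/{n}16.png",c)
    (u0,u1,v0,v1)=(320,420,100,200) if n=="top" else (280,390,90,200)
    cv2.imwrite(f"pics/{n}16c.png",cv2.resize(c[v0:v1,u0:u1],None,fx=5,fy=5,interpolation=cv2.INTER_CUBIC))
E
```

```text
clock: 31.95
eef_pos: [437.4, 105.7, 340.8]
tcp_rot: [-3.141, -0.014, 0.001]
force: [0.5, -0.7, 0.2]
opening: -0.0
```

View pics/scene16c.png

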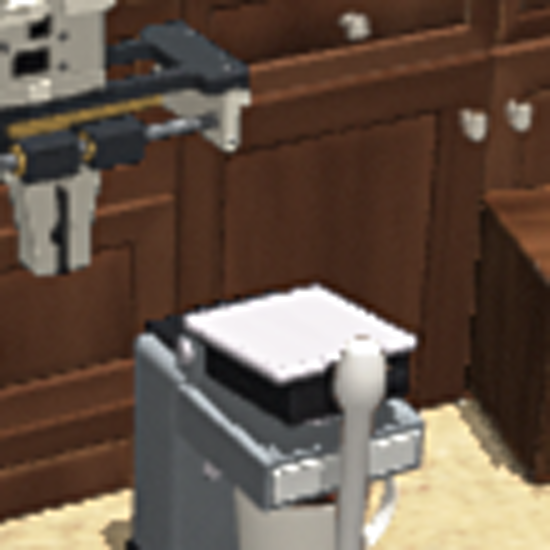

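View pics/top16c.png

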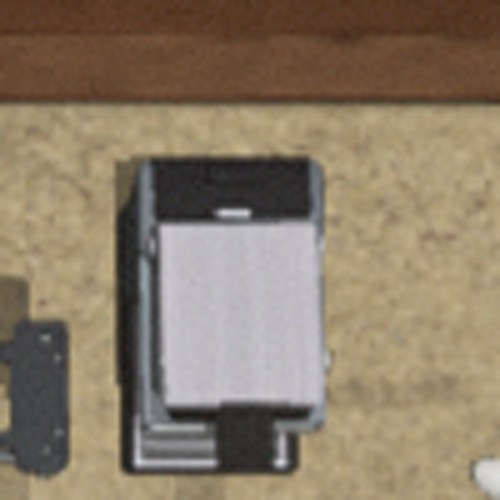

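```bash
python3 - <<'E'
from h import *
S=load()["scene"];T=load()["top"]
for th in(0,.05,.1,.12,.14,.17,.22):
    a,n=111,22
    X=569-(a*np.cos(th)-n*np.sin(th));Z=186+a*np.sin(th)+n*np.cos(th)
    Xe=569-(151*np.cos(th)-20*np.sin(th));Ze=186+151*np.sin(th)+20*np.cos(th)
    print(th,proj(S,[X,-57,Z]).round(1),proj(S,[X,-157,Z]).round(1),"tongue end top",proj(T,[Xe,-107,Ze]).round(1))
E
```

```text
0 [336.7 169.2] [364.9 162. ] tongue end top [368. 196.]
0.05 [336.6 167.4] [364.8 160.2] tongue end top [368.3 195.4]
0.1 [336.4 165.6] [364.6 158.4] tongue end top [368.6 194.6]
0.12 [336.3 164.9] [364.6 157.7] tongue end top [368.7 194.3]
0.14 [336.2 164.1] [364.5 157. ] tongue end top [368.8 193.9]
0.17 [336.1 163. ] [364.4 155.9] tongue end top [369.  193.3]
0.22 [335.8 161.1] [364.1 154.1] tongue end top [369.2 192.3]
```

```bash
python3 -m jog '[[0,0,0,0],[0,0,0,0],[0,0,0,0],[0,0,0,0],[0,0,0,0],[0,0,0,0]]'; python3 - <<'E'
from h import *
import cv2
c=camera("scene")["color"][:,:,::-1];a=cv2.imread("pics/scene16.png")
print(np.abs(c[130:230,310:370].astype(int)-a[130:230,310:370]).mean())
b0=cv2.imread("pics/top0.png");b=cv2.imread("pics/top16.png")
print("spoon diff",np.abs(b0[185:215,410:455].astype(int)-b[185:215,410:455]).mean())
cv2.imwrite("pics/s17.png",c)
E
```

```text
clock: 32.55
eef_pos: [437.6, 101.7, 341.3]
tcp_rot: [-3.141, -0.007, -0.0]
force: [-0.2, -0.7, -0.1]
opening: 0.2
0.6472222222222223
spoon diff 9.437777777777777
```

View pics/s17.png

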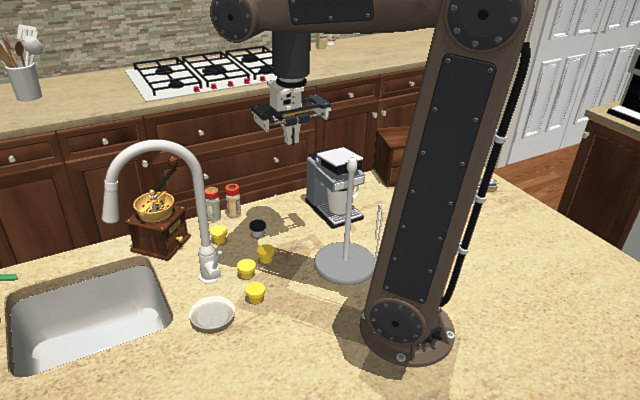

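View pics/top16.png

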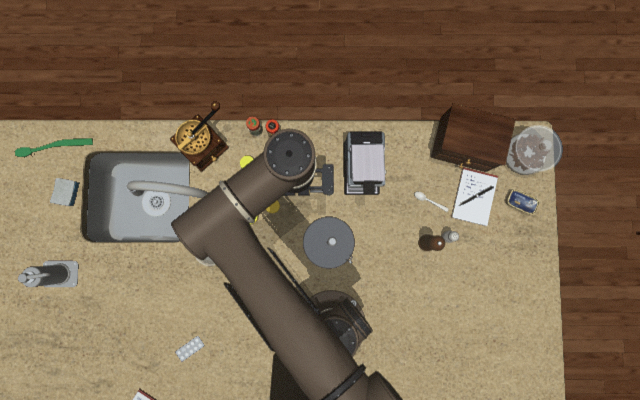

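The hood sits partly lowered on the capsule and isn't moving. The spoon, mug and black-lidded capsule are where they started, and the arm is clear.

```bash
python3 -c "
from cell import hand_in
print(hand_in())"
```

```text
the job is handed in; nothing more can be done
None
```

The coffee machine is loaded and I handed the job in at about 32.5 s of the 72 s allowed. No verdict came back, so this rests on my own checks.

- **Opening:** I gripped the hood by its tongue, lifted it along its arc to about 1 rad and let go. It sprang fully open and stayed.
- **Side load while gripping:** the first closing on the tongue was 2.5 mm off centre and read 32 N at the wrist. I re-centred before lifting.
- **Capsule:** the tap's neck stood in the way of a centred grasp. I hooked the copper-lidded capsule with the outer finger and let the closing jaws draw it in; it slid about 15 mm along the worktop. I then set it in the well by feel. It touched down at the expected height with about 7 N, I released it, and the pictures showed it upright in the well.
- **Closing:** with shut fingertips I tipped the hood from behind, over its snap point. I then pressed on the tongue until it came up hard, at about 0.13 rad, and held 15.3–15.5 N vertically (about 17 N in total) for about 1 s. The highest force I read there was about 17 N.
- **Last checks:** two pictures 0.6 s apart showed the hood unmoved after release, and the arm was clear of everything. The mug, black-lidded capsule and teaspoon looked unmoved.

One thing disagreed: while driving the capsule down I read 1 to 5 N, below the stated 4 to 9 N. Partway, it dropped to 1 to 2 N before the hard stop. The camera and tool-position estimates of the hood's final angle agree (0.12–0.14 rad), and it lies within the stated 0 to 0.17 rad.

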